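# Fold away the splash guard at the syrup stall

### The arm

A 7-joint arm with a two-finger parallel gripper is mounted at the origin on the work surface. World frame = base frame: x ahead of the robot, y to its left, z up, the work surface at z = 0. Lengths are in mm, angles in rad, forces in N, time in s.
With the tool pointing down it reaches from about 425 to 975 mm from the base axis. Payload 16.7 kg.
Tool frame: the origin (TCP) lies midway between the tips of the shut fingers; the grasp point (between the pads) lies 19 mm behind it; y points along the fingers, x is the direction in which the jaws open and shut, and the axes are right-handed (so a half turn about y gives the same grasp; the last joint's range is limited). The gripper opens to 85 mm and grips with 20 to 120 N. Pads are 22 mm wide; open, the fingers measure 114 mm over their backs; the gripper's body (76 mm by 85 mm) begins 54 mm behind the grasp point. The pads swing forward as they close: fully open they stand 13 mm farther back than shut.
Start: joints at [-1.27, 0.426, 0.074, 1.606, -0.034, 1.111, -0.067], TCP at [294.087, 607.527, 231.302] pointing down, gripper open.
Joint ranges: [-2.85, 2.85], [-0.5, 2.14], [-1.23, 1.37], [0.21, 2.46], [-1.02, 4.16], [0.16, 2.05], [-2.73, 2.73]. Speed limits (rad/s): [1.89, 1.89, 2.39, 2.39, 3.01, 3.01, 3.01].

### API

Orientations are given as [roll, pitch, yaw] about the fixed x, y, z axes, in that order (R = Rz(yaw) Ry(pitch) Rx(roll)).
In Python, from rig import sense, camera, camera_params, finish_job gives the robot as it stands. The module is installed in compiled form; this text tells all that it offers.
- The arm moves only by the tool jog_arm, never from a script. Its argument "rows" is a list of rows, each a list of 7 numbers: the shift along the tool's x, y, z in mm, then the turn, a rotation vector about the tool's x, y, z in rad, then the finger opening in mm, from 0 to 85.4. A call has 1 to 5 rows; each row is the pose to reach, as a shift and turn from the pose measured when the call began, along the tool's axes at that moment; what a row does not reach only later rows make up. A row lasts 1/12 s, in which the tool goes at most 41.7 mm and 7.16 degrees, less where a joint would pass 70% of its speed; a pose out of reach is approached as far as the arm can. A call with a gripper value outside its range is refused whole. The fingers move at their own pace and stop on an object; "squeeze" is the grip in N (left out, the last holds). Time passes only in rows, so rows that repeat a pose let the fingers close. It gives the time, the measured TCP pose, the force and the opening at its end, in the units of the state.
- sense(): the state, without advancing time (a new reading comes with each control period).
- camera(name): name is "side" or "top" or "wrist"; returns (picture, depth): 384x512x3 uint8, blue, green, red; 384x512 float32, mm along the optical axis (not along the pixel's ray), 0 where there is no reading.
- camera_params(name): a dict with "fx", "fy", "cx", "cy" (pixels), "world_to_cam" (4x4, takes a point from world to camera coordinates); the wrist camera has in their place "mount" (4x4, takes a point from camera to tool coordinates, whose origin is the TCP and whose axes are the tool frame's). Camera axes: x right, y down, z forward; pixel columns grow to the right and rows downward; lengths in mm; the calibration is good to about 2 mm. A picture is of the moment at which its call begins: read the wrist's pose just before it. camera_params takes no time and is no camera call.
- finish_job(): hands the job in, once; it reports no verdict.
The state is a dict: "t": time; "joints": joint angles; "qd": joint speeds; "joint_efforts": joint torques, N m; "tool_pos": TCP position; "tcp_rot": TCP orientation; "contact_force": force on the tool from outside, world axes, zero at the start; "torque": the same for the moment, N m; "opening": finger opening in mm.
Only numpy, scipy, OpenCV 4.12 (cv2) and the standard library are available. Lean on these libraries where they do the work, as an engineer would, in place of code of your own. Each camera call takes 0.05 s, during which the arm holds its last target.

### The job

Fold the three-leaf splash guard away so that people can be served: first fold the end leaf (orange peg) flat against the middle leaf, then fold those two together (yellow peg) flat against the inner leaf, both towards the robot's side, and only then swing the folded packet the other way round its post until it rests against the rubber stop. Move one hinge at a time in that order, leave everything fully folded and still, and do not shift or tip the cups, bottles, jugs and spoon around it.

Things in the scene. Friction and masses are not known exactly. Their poses are not given: they have to be found in the camera images.
- guard: Foot of the folding splash guard: aluminium plate 130 x 50 x 8 mm screwed to the table, with a steel hinge post and a rubber-faced aluminium stop block (82 mm high) 90 mm from the post. Origin on the table under the hinge post's axis. The foot's +x axis runs from the post along the plate, past the stop (the stop lies on the +y side of that line); the guard stretches out about along the foot's -y axis when opened out. The foot cannot move.
- leaf_a (a joint): Hinge of the inner leaf on the post, rad. 0 = leaf lies along the foot's -y axis; it grows as the leaf swings anticlockwise seen from above; 1.571 (hard end) = leaf along the foot's +x axis, back against the rubber stop (parked). Stiffest hinge: about 0.5 N m of dry friction; stays where left. Starts at 0 to 0.15.
- leaf_b (a joint): Hinge of the middle leaf on the inner leaf, rad. 0 = straight on from the inner leaf; grows as the middle leaf swings clockwise seen from above (over the side that faces the robot); 3.142 (hard end) = folded flat, parallel to the inner leaf with the room of one leaf between them. About 0.2 N m dry friction; stays where left. Starts at 0 to 0.25.
- leaf_c (a joint): Hinge of the end leaf on the middle leaf, rad. 0 = straight on from the middle leaf; grows clockwise seen from above (towards the robot's side); 3.142 (hard end) = folded flat against the middle leaf. Loosest hinge: about 0.04 N m dry friction; stays where left. Starts at 0 to 0.8.
- pin_a (a point): Axis of the inner leaf's vertical hinge pin, at 90 mm height (the leaves' top edge). Axes turn with the inner leaf: -y runs along the leaf away from the pin. The inner leaf is 130 mm from pin to pin; all leaves are teal plastic panels with white centres, 10 mm thick, from 12 to 90 mm above the table.
- pin_b (a point): Axis of the vertical hinge pin between inner and middle leaf, at 90 mm height, 130 mm along the inner leaf and 12 mm off its mid-plane to the fold side. Axes turn with the middle leaf: -y runs along it away from the pin. Middle leaf 110 mm long, its mid-plane 12 mm to the +x side of the pin.
- pin_c (a point): Axis of the vertical hinge pin between middle and end leaf, at 90 mm height, 110 mm along the middle leaf. Axes turn with the end leaf: -y runs along it away from the pin. End leaf 100 mm long, its mid-plane 6 mm to the +x side of the pin.
- peg_b (a point): Top centre, at 135 mm height, of the yellow round grip peg (14 mm diameter, 45 mm tall, upright, a sleeve that spins freely on its pin, so a grip on it need not turn with the leaf) on the middle leaf's top edge: 62 mm along the leaf from pin_b and 12 mm to its +x side. With everything folded flat it stands 68 mm from pin_a along the packet, on the outermost leaf. Axes turn with the middle leaf.
- peg_c (a point): Top centre, at 135 mm height, of the orange round grip peg (14 mm diameter, 45 mm tall, upright, a sleeve that spins freely on its pin, so a grip on it need not turn with the leaf) on the end leaf's top edge: 88 mm along the leaf from pin_c and 6 mm to its +x side. With the end leaf folded it stands 40 mm from the yellow peg. Axes turn with the end leaf.
- fruit_cup: Clear open cup of cut fruit, 80 mm across the rim, 55 mm high, standing beyond the guard; origin at the centre of its underside. Bystander.
- berry_cup: Clear open cup of berries, 80 mm across the rim, 55 mm high, standing on the robot's side of the guard near the post; origin at the centre of its underside. Bystander.
- sauce_red: Red squeeze bottle, 54 mm diameter, 178 mm high with its nozzle, standing to the right of the guard; origin at the centre of its underside. Bystander.
- sauce_yellow: Yellow squeeze bottle, 54 mm diameter, 178 mm high with its nozzle, standing to the right of the guard; origin at the centre of its underside. Bystander.
- jug_red: White pump jug with red syrup, 140 mm diameter, 282 mm high, on the left of the table; origin at the centre of its underside. Bystander.
- jug_yellow: White pump jug with yellow syrup, 140 mm diameter, 282 mm high, on the left of the table; origin at the centre of its underside. Bystander.
- scoop: Serving spoon 190 mm long lying on the right of the table; bystander.

How it is judged:
By the outcome, as a careful person would: the job done as asked, in the order asked, and still so for the second after the job is handed in, with the robot touching nothing.
It also fails if it takes over 70 s, if anything falls off the work surface, if the arm or the gripper's body presses on something with over 40 N, if the wrist force passes 120 N, or if a joint passes its speed limit or range.

## Working session

There is one attempt and no reset: what is moved stays moved. The work goes in short steps, Python scripts to look and compute and a tool call to move; the robot and the scene stay as the last step left them, time stands still between calls to the robot, and variables do not carry over. Pictures are saved under pics/ and viewed, and the job is handed in when it is done.

Besides the shell and the picture viewer there is one more tool, called after "Emit:" as name(argument=value, ...) on one line, values as JSON. jog_arm: Moves the arm, as the interface text tells. Its arguments: {"type":"object","properties":{"rows":{"type":"array","items":{"type":"array","items":{"type":"number"}}},"squeeze":{"type":"number"}},"required":["rows"]}

```bash
mkdir -p pics; python3 - <<'E'
from rig import *
import cv2,numpy as np
print(sense())
for n in ("top","side"):
    p,d=camera(n); cv2.imwrite(f"pics/{n}0.png",p); np.save(f"{n}0.npy",d)
    print(n,camera_params(n))
print(camera_params("wrist"))
E
```

```text
{'t': 0.0, 'joints': array([-1.26949123,  0.42674791,  0.07388244,  1.60661682, -0.03410588,
        1.11077405, -0.06713511]), 'qd': array([-0.00025421, -0.00136017, -0.00022223, -0.00046253, -0.00150053,
        0.00074842,  0.0005547 ]), 'joint_efforts': array([ 1.01334786e-03, -9.49818707e+01,  3.76185268e+00, -4.63506997e+01,
        1.93593779e-02,  1.01667858e-02,  6.57979808e-05]), 'tool_pos': array([293.95732032, 607.18038491, 230.59658777]), 'tcp_rot': array([-1.57090069e+00,  1.28143726e-03,  1.11989274e+00]), 'contact_force': array([-0.38595439, -0.3245067 ,  0.32359535]), 'torque': array([0.00919287, 0.00846973, 0.01846547]), 'opening': 85.54521444684109}
top {'fx': 360.4740196697046, 'fy': 360.4740196697046, 'cx': 263.5605833680388, 'cy': 193.9748204651314, 'world_to_cam': array([[ 2.76357295e-02, -9.99255195e-01,  2.69317951e-02,
         8.47733615e+00],
       [-9.89111344e-01, -3.12313271e-02, -1.43817084e-01,
         5.94990248e+02],
       [ 1.44551084e-01, -2.26640540e-02, -9.89237749e-01,
         1.25378080e+03],
       [ 0.00000000e+00,  0.00000000e+00,  0.00
[... 260 characters left out ...]
6594082e-01, -7.31840471e-01, -6.13548266e-01,
         2.56860643e+02],
       [ 2.46429348e-01,  5.62050061e-01, -7.89539299e-01,
         1.48476939e+03],
       [ 0.00000000e+00,  0.00000000e+00,  0.00000000e+00,
         1.00000000e+00]])}
{'fx': 320.59283642884145, 'fy': 320.59283642884145, 'cx': 251.70315214989085, 'cy': 192.22621103318087, 'mount': array([[ 9.99998881e-01, -1.44008985e-03, -4.06169434e-04,
         1.66228692e+00],
       [-5.71991318e-05, -3.08048011e-01,  9.51370811e-01,
        -1.42931383e+02],
       [-1.49517913e-03, -9.51369723e-01, -3.08047748e-01,
         7.79809901e+01],
       [ 0.00000000e+00,  0.00000000e+00,  0.00000000e+00,
         1.00000000e+00]])}
```

View pics/top0.png

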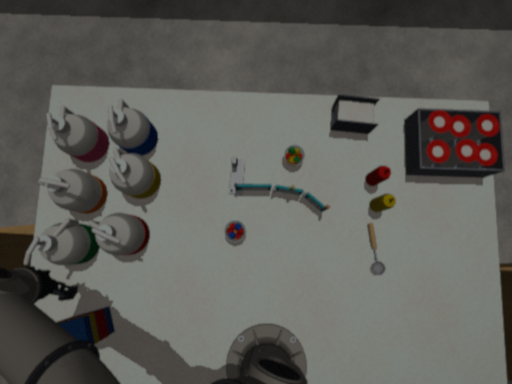

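View pics/side0.png

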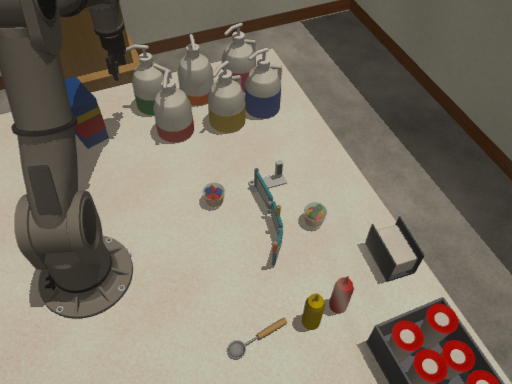

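```bash
cat > h.py <<'E'
import numpy as np,cv2
from rig import *
from scipy.spatial.transform import Rotation as Rn
def ray(name,u,v):
    c=camera_params(name); 
    d=np.array([(u-c['cx'])/c['fx'],(v-c['cy'])/c['fy'],1.])
    if name=='wrist':
        s=sense(); T=np.eye(4);T[:3,:3]=Rn.from_euler('xyz',s['tcp_rot']).as_matrix();T[:3,3]=s['tool_pos']
        M=T@c['mount']
    else: M=np.linalg.inv(c['world_to_cam'])
    return M[:3,3],M[:3,:3]@d
def onz(name,u,v,z):
    o,d=ray(name,u,v); return o+d*(z-o[2])/d[2]
def two(a,b):
    (o1,d1),(o2,d2)=a,b
    A=np.c_[d1,-d2]; t=np.linalg.lstsq(A,o2-o1,rcond=None)[0]
    p,q=o1+t[0]*d1,o2+t[1]*d2
    return (p+q)/2,np.linalg.norm(p-q)
def proj(name,P):
    c=camera_params(name);p=c['world_to_cam']@np.r_[P,1];return p[0]/p[2]*c['fx']+c['cx'],p[1]/p[2]*c['fy']+c['cy']
E
python3 - <<'E'
import cv2,numpy as np
t=cv2.imread('pics/top0.png');s=cv2.imread('pics/side0.png')
a=cv2.resize(t[140:260,210:410],None,fx=4,fy=4,interpolation=cv2.INTER_CUBIC)
b=cv2.resize(s[145:345,190:370],None,fx=3,fy=3,interpolation=cv2.INTER_CUBIC)
cv2.imwrite('pics/top0z.png',a);cv2.imwrite('pics/side0z.png',b)
E
```

```text
(no output)
```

View pics/top0z.png

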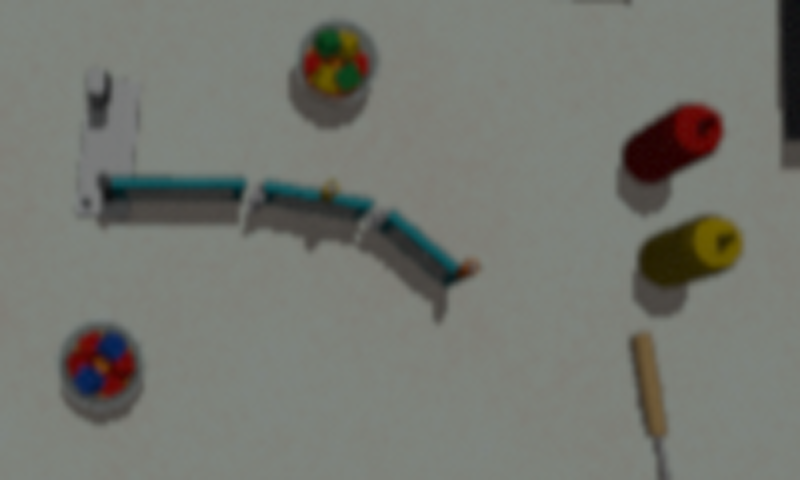

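View pics/side0z.png

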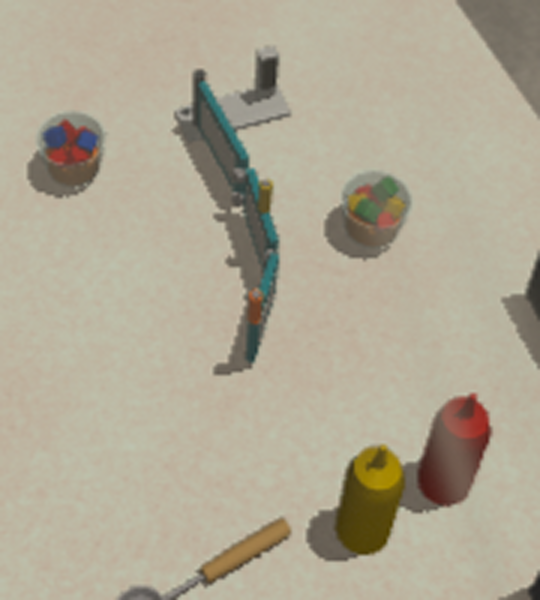

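```bash
python3 - <<'E'
from h import *
np.set_printoptions(precision=1,suppress=True)
T=lambda x,y:((x+.5)/4-.5+210,(y+.5)/4-.5+140)
S=lambda x,y:((x+.5)/3-.5+190,(y+.5)/3-.5+145)
print('postT',onz('top',*T(102,182),90),'postS',onz('side',*S(199,73),90))
for n,a,b in [('a',(108,181),(245,182)),('b',(265,184),(372,204)),('c',(390,213),(455,273))]:
    P,Q=onz('top',*T(*a),90),onz('top',*T(*b),90); v=Q-P; print(n,P,Q,'ang from -y cw',np.degrees(np.arctan2(-v[0],-v[1])))
print('orange',onz('top',*T(473,265),135),onz('side',*S(255,291),135),two(ray('top',*T(473,265)),ray('side',*S(255,291))))
print('yellow',onz('top',*T(333,181),135),onz('side',*S(265,182),135),two(ray('top',*T(333,181)),ray('side',*S(265,182))))
print('stop',two(ray('top',*T(97,82)),ray('side',*S(266,52))))
for n,p,z in [('fruit',(340,60),55),('berry',(103,362),55),('sr',(705,125),178),('sy',(728,240),178),('spoon',(640,335),10)]: print(n,onz('top',*T(*p),z))
print('plate',onz('top',*T(85,215),8),onz('top',*T(103,215),8),onz('top',*T(110,75),8),onz('top',*T(140,80),8))
E
```

```text
postT [615.5 126.7  90. ] postS [619.4 129.9  90. ]
a [616.5 121.5  90. ] [619.5   2.6  90. ] ang from -y cw -1.4235974495624202
b [618.3 -14.9  90. ] [ 603.7 -108.4   90. ] ang from -y cw 8.891238984895999
c [ 596.2 -124.2   90. ] [ 545.5 -181.2   90. ] ang from -y cw 41.67843637714197
orange [ 547.7 -187.6  135. ] [ 547.3 -183.8  135. ] (array([ 546.5, -186.5,  139.7]), np.float64(1.2192450426600454))
yellow [615.  -69.4 135. ] [610.4 -67.3 135. ] (array([612.3, -68.6, 136.7]), np.float64(4.871138979947954))
stop (array([705.5, 134.9,  84.1]), np.float64(0.2286689998499522))
fruit [740.5 -82.4  55. ]
berry [461.6 121.6  55. ]
sr [ 663.9 -369.7  178. ]
sy [ 569.3 -386.5  178. ]
spoon [ 502.4 -367.5   10. ]
plate [598.  145.8   8. ] [598.5 129.3   8. ] [731.  127.9   8. ] [727.2  99.7   8. ]
```

Emit:
jog_arm(rows=[[0,-40,0,0,0,0,85],[0,-80,0,0,0,0,85],[0,-120,0,0,0,0,60],[0,-160,0,0,0,0,50],[0,-200,0,0,0,0,40]])

```text
t: 0.52
tool_pos: [293.9, 606.9, 432.5]
tcp_rot: [-1.571, 0.002, 1.12]
contact_force: [-0.2, 1.0, 0.0]
opening: 51.4
```

```bash
cat >> h.py <<'E'
def plan(pts,yaws,n=None):
    """print tool-axis rows for world targets (x,y,z), yaw"""
    s=sense();p0=np.array(s['tool_pos']);R0=Rn.from_euler('xyz',s['tcp_rot'])
    out=[]
    for p,y in zip(pts,yaws):
        d=R0.inv().apply(np.array(p)-p0)
        T=Rn.from_euler('xyz',[-np.pi/2,0,y]); w=(R0.inv()*T).as_rotvec()
        out.append([*np.round(d,1),*np.round(w,2)])
    for o in out: print(o)
E
python3 - <<'E'
from h import *
s=sense();print(s['tool_pos'],s['tcp_rot'],s['joints'])
# go to above orange, yaw 110deg
plan([(480,200,430),(547,-150,300)],[np.radians(64),np.radians(64)])
T=lambda x,y:onz('top',x,y,0).round()
for p in [(100,205),(150,185),(145,245),(85,250),(150,145)]: print(T(*p))
E
```

```text
[293.8743686  606.92070602 432.49301443] [-1.57095797  0.00157241  1.11991763] [-1.28147679  0.32911031  0.09311865  1.31954088 -0.03009563  1.49588171
 -0.07111082]
[np.float64(-285.1), np.float64(3.0), np.float64(-344.8), np.float64(0.0), np.float64(0.0), np.float64(-0.0)]
[np.float64(-570.8), np.float64(133.5), np.float64(-557.6), np.float64(0.0), np.float64(0.0), np.float64(-0.0)]
[541. 622.   0.]
[621. 446.   0.]
[401. 448.   0.]
[377. 660.   0.]
[773. 457.   0.]
```

Emit:
jog_arm(rows=[[-285,0,-345,0,0,0,22],[-285,0,-345,0,0,0,22],[-285,0,-345,0,0,0,22],[-285,0,-345,0,0,0,22],[-285,0,-345,0,0,0,22]])

```text
t: 0.93
tool_pos: [381.0, 415.9, 431.5]
tcp_rot: [-1.571, 0.002, 1.12]
contact_force: [1.9, 0.4, 0.9]
opening: 21.9
```

Emit:
jog_arm(rows=[[-150,0,-180,0,0,0,22],[-150,0,-180,0,0,0,22],[-150,0,-180,0,0,0,22],[-150,0,-180,0,0,0,22],[-150,0,-180,0,0,0,22]])

```text
t: 1.35
tool_pos: [466.4, 225.9, 431.7]
tcp_rot: [-1.571, 0.002, 1.12]
contact_force: [1.4, 0.8, 0.7]
opening: 22.1
```

```bash
python3 - <<'E'
from h import *
s=sense();print(s['t'],s['tool_pos'],s['tcp_rot'],s['joints'],s['opening'])
plan([(530,-190,270)],[np.radians(64)])
E
```

```text
1.35 [466.43647653 225.8619102  431.73045864] [-1.57050847  0.00172344  1.12011128] [-0.88868794  0.03369426  0.32627301  1.67555908 -0.01022318  1.43573747
  0.55891725] 22.094812329485546
[np.float64(-346.4), np.float64(162.3), np.float64(-238.4), np.float64(-0.0), np.float64(0.0), np.float64(-0.0)]
```

Emit:
jog_arm(rows=[[-346,162,-238,0,-0.7,0,22],[-346,162,-238,0,-0.7,0,22],[-346,162,-238,0,-0.7,0,22],[-346,162,-238,0,-0.7,0,22],[-346,162,-238,0,-0.7,0,22]])

```text
t: 1.77
tool_pos: [492.5, 56.6, 365.5]
tcp_rot: [-1.57, 0.001, 1.676]
contact_force: [1.3, -0.2, 0.9]
opening: 22.1
```

```bash
python3 - <<'E'
from h import *
s=sense();print(s['t'],s['tool_pos'],s['tcp_rot'],s['joints'],s['opening'])
plan([(530,-190,270)],[np.radians(104)])
E
```

```text
1.7667 [492.48611999  56.58937459 365.51215038] [-1.56963845e+00  1.14167154e-03  1.67595917e+00] [-0.71188022  0.00934383  0.47688926  1.8364658  -0.00343365  1.29812298
  1.44187938] 22.096520838583142
[np.float64(-249.1), np.float64(95.8), np.float64(-11.5), np.float64(-0.0), np.float64(-0.14), np.float64(-0.0)]
```

Emit:
jog_arm(rows=[[-249,96,-11,0,-0.24,0,22],[-249,96,-11,0,-0.24,0,22],[-249,96,-11,0,-0.24,0,22],[-249,96,-11,0,-0.24,0,22],[-249,96,-11,0,-0.24,0,22]])

```text
t: 2.18
tool_pos: [519.0, -121.5, 296.5]
tcp_rot: [-1.57, 0.001, 1.917]
contact_force: [1.9, 1.9, 0.2]
opening: 22.3
```

Emit:
jog_arm(rows=[[-65,24,0,0,0,0,22],[-65,24,0,0,0,0,22],[-65,24,0,0,0,0,22]])

```text
t: 2.43
tool_pos: [540.3, -187.9, 270.4]
tcp_rot: [-1.566, 0.002, 1.911]
contact_force: [-2.3, 0.8, -1.2]
opening: 22.1
```

```bash
python3 - <<'E'
from h import *
p,d=camera('wrist');cv2.imwrite('pics/w1.png',p)
s=sense();print(s['t'],s['tool_pos'],s['tcp_rot'],s['joints'],s['opening'])
for n in ('top','side'):
    p,d=camera(n);cv2.imwrite(f'pics/{n}1.png',p)
E
```

```text
2.4833 [ 540.27129075 -185.44977989  271.05679625] [-1.56679795e+00  1.30344155e-03  1.91248010e+00] [-0.34881558  0.26001956  0.68576537  1.82515616 -0.17782438  1.12200229
  2.3109332 ] 21.6965301232877
```

View pics/w1.png

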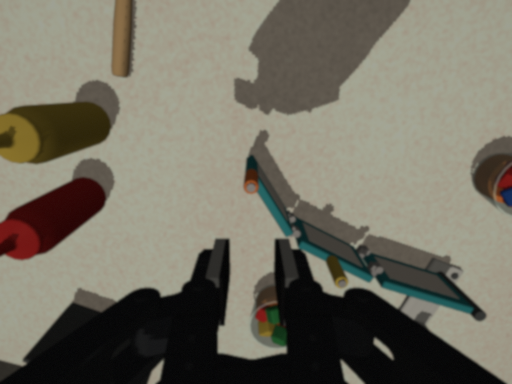

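```bash
python3 - <<'E'
import cv2
p=cv2.imread('pics/w1.png')
cv2.imwrite('pics/w1z.png',cv2.resize(p[140:335,230:500],None,fx=2.96,fy=2.96,interpolation=cv2.INTER_CUBIC))
E
```

```text
(no output)
```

View pics/w1z.png

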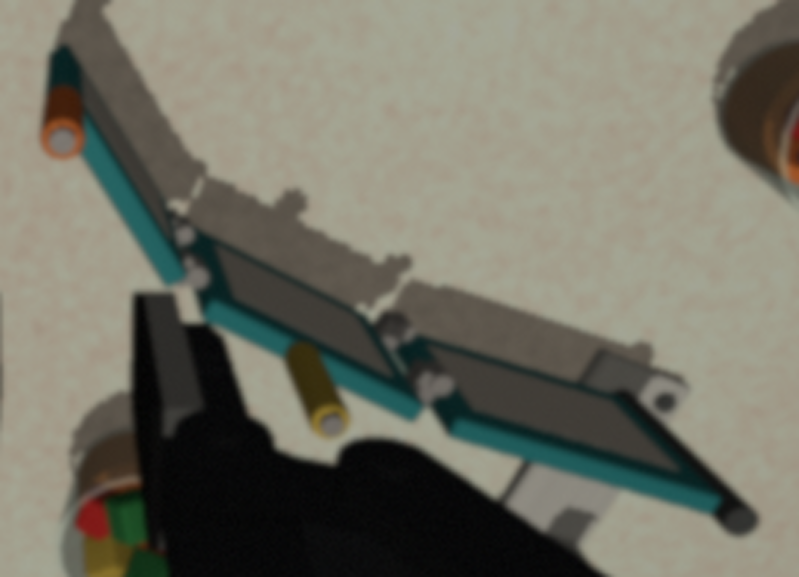

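```bash
python3 - <<'E'
from h import *
import h
np.set_printoptions(precision=1,suppress=True)
st=sense(); print(st['t'],st['tool_pos'])
h.sense=lambda:dict(tool_pos=np.array([540.3,-187.9,270.4]),tcp_rot=np.array([-1.566,.002,1.911]))
Z=lambda x,y:((x+.5)/2.96-.5+230,(y+.5)/2.96-.5+140)
for n,p,z in [('orange',(62,138),135),('yel',(331,421),135),('pc',(197,275),90),('pb',(435,387),90),('pa',(738,520),90),
   ('aL1',(458,425),90),('aL2',(715,506),90),('bL1',(415,410),90),('bL2',(213,310),90),('cL1',(170,275),90),('cL2',(80,135),90)]:
    print(n,onz('wrist',*Z(*p),z))
E
```

```text
2.5833 [ 540.8 -182.5  272.2]
orange [ 546.9 -186.5  135. ]
yel [610.8 -67.7 135. ]
pc [ 593.2 -117.2   90. ]
pb [606.6 -12.6  90. ]
pa [621.1 130.8  90. ]
aL1 [618.9   3.4  90. ]
aL2 [618.3 118.4  90. ]
bL1 [618.4 -15.4  90. ]
bL2 [ 604.6 -106.2   90. ]
cL1 [ 596.5 -126.7   90. ]
cL2 [ 556.5 -176.7   90. ]
```

```bash
cat > arc.py <<'E'
from h import *
s=sense();print(s['t'],s['tool_pos'].round(1),s['tcp_rot'].round(3),s['joints'].round(2),s['contact_force'].round(1),s['opening'].round(1))
E
cat arc.py > d.py; echo 'plan([(547,-186.5,100)],[1.91])' >> d.py; python3 d.py
```

```text
Traceback (most recent call last):
  File "d.py", line 2, in <module>
    s=sense();print(s['t'],s['tool_pos'].round(1),s['tcp_rot'].round(3),s['joints'].round(2),s['contact_force'].round(1),s['opening'].round(1))
                                                                                                                         ^^^^^^^^^^^^^^^^^^
AttributeError: 'float' object has no attribute 'round'
```

```bash
sed -i "s/s\['opening'\].round(1)/round(s['opening'],1)/" arc.py d.py; python3 d.py
```

```text
2.5833 [ 540.8 -182.5  272.2] [-1.569  0.     1.916] [-0.35  0.26  0.68  1.83 -0.18  1.12  2.31] [ 0.4 -0.3 -0.1] 22.2
[np.float64(-5.8), np.float64(172.2), np.float64(-4.8), np.float64(-0.0), np.float64(0.01), np.float64(-0.0)]
```

Emit:
jog_arm(rows=[[-6,35,-5,0,0,0,40],[-6,65,-5,0,0,0,40],[-6,95,-5,0,0,0,40],[-6,112,-5,0,0,0,40],[-6,112,-5,0,0,0,40]])

```text
t: 3.0
tool_pos: [545.8, -184.3, 157.4]
tcp_rot: [-1.565, -0.002, 1.919]
contact_force: [-0.7, 0.6, -0.4]
opening: 39.9
```

```bash
echo "p,d=camera('wrist');cv2.imwrite('pics/w2.png',p)" >>d.py; python3 d.py
```

```text
3.0 [ 545.8 -184.3  157.4] [-1.565 -0.002  1.919] [-0.28  0.4   0.63  1.93 -0.29  0.91  2.41] [-0.7  0.6 -0.4] 39.9
[np.float64(-2.6), np.float64(57.4), np.float64(-0.7), np.float64(-0.01), np.float64(0.01), np.float64(0.0)]
```

View pics/w2.png

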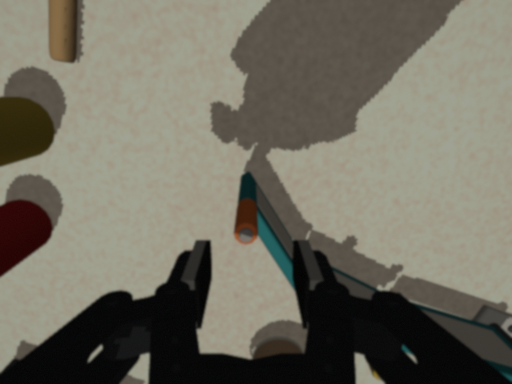

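```bash
python3 - <<'E'
from h import *
import h
st=sense();print(st['tool_pos'])
h.sense=lambda:dict(tool_pos=np.array([545.8,-184.3,157.4]),tcp_rot=np.array([-1.565,-.002,1.919]))
print(onz('wrist',245.5,237,135))
h.sense=lambda:st
plan([(546.5,-187,100)],[1.91])
E
```

```text
[ 546.72997404 -184.96819356  159.50116623]
[ 549.70962748 -186.15894967  135.        ]
[np.float64(-1.9), np.float64(59.5), np.float64(0.7), np.float64(-0.0), np.float64(0.01), np.float64(0.0)]
```

Emit:
jog_arm(rows=[[-2,30,0,0,0,0,40],[-2,59,0,0,0,0,40],[-2,59,0,0,0,0,32],[-2,59,0,0,0,0,24],[-2,59,0,0,0,0,22]])

```text
t: 3.47
tool_pos: [548.3, -187.0, 102.8]
tcp_rot: [-1.569, -0.0, 1.918]
contact_force: [0.2, -0.4, 0.5]
opening: 22.2
```

```bash
cat > c.py <<'E'
from h import *
import sys
# usage: c.py centre_x centre_y r theta_list lead yawmin/max list
exec(open('arc.py').read().split('\n',1)[1])
cx,cy,r,lead=map(float,sys.argv[1:5]); sgn=float(sys.argv[5]); ths=[float(a) for a in sys.argv[6].split(',')]; ylim=[float(a) for a in sys.argv[7].split(',')]
z=100
v=np.array([s['tool_pos'][0]-cx,s['tool_pos'][1]-cy]);print('theta now',np.degrees(np.arctan2(v[0],-v[1])),'r',np.hypot(*v))
P=[];Y=[]
for t in ths:
    a=np.radians(t); tan=sgn*np.array([np.cos(a),np.sin(a)])
    p=np.array([cx,cy])+r*np.array([np.sin(a),-np.cos(a)])+lead*tan
    y=np.degrees(np.arctan2(tan[1],tan[0])); y=np.clip(y,*ylim)
    P.append((*p,z));Y.append(np.radians(y)); print(t,p.round(1),y.round(0))
plan(P,Y)
E
python3 c.py 596.5 -112.7 88.5 4 -1 -34,-40,-46,-52,-58,-64 -90,110
```

```text
3.4667 [ 548.3 -187.   102.8] [-1.569 -0.     1.918] [-0.24  0.48  0.58  1.96 -0.36  0.81  2.47] [ 0.2 -0.4  0.5] 22.2
theta now -32.95299948834516 r 88.52814439162046
-34.0 [ 543.7 -183.8] 110.0
-40.0 [ 536.5 -177.9] 110.0
-46.0 [ 530.1 -171.3] 110.0
-52.0 [ 524.3 -164. ] 110.0
-58.0 [ 519.3 -156.2] 110.0
-64.0 [ 515.2 -147.9] 110.0
[np.float64(4.5), np.float64(2.8), np.float64(3.3), np.float64(-0.0), np.float64(-0.0), np.float64(0.0)]
[np.float64(12.5), np.float64(2.9), np.float64(8.0), np.float64(-0.0), np.float64(-0.0), np.float64(0.0)]
[np.float64(21.0), np.float64(2.9), np.float64(11.8), np.float64(-0.0), np.float64(-0.0), np.float64(0.0)]
[np.float64(29.8), np.float64(2.9), np.float64(14.8), np.float64(-0.0), np.float64(-0.0), np.float64(0.0)]
[np.float64(38.8), np.float64(2.9), np.float64(16.8), np.float64(-0.0), np.float64(-0.0), np.float64(0.0)]
[np.float64(48.0), np.float64(2.9), np.float64(17.8), np.float64(-0.0), np.float64(-0.0), np.float64(0.0)]
```

Emit:
jog_arm(rows=[[4.5,2,3,0,0,0,22],[12.5,2,8,0,0,0,22],[21,2,12,0,0,0,22],[30,2,15,0,0,0,22],[39,2,17,0,0,0,22]])

```text
t: 3.88
tool_pos: [518.2, -155.2, 101.2]
tcp_rot: [-1.57, -0.0, 1.918]
contact_force: [-0.5, -0.7, 0.7]
opening: 22.1
```

```bash
python3 c.py 596.5 -112.7 88.5 4 -1 -64,-70,-76,-82,-88,-94 -90,110
```

```text
3.8833 [ 518.2 -155.2  101.2] [-1.57  -0.     1.918] [-0.3   0.43  0.59  2.05 -0.34  0.77  2.41] [-0.5 -0.7  0.7] 22.1
theta now -61.52237374975816 r 89.05174059623155
-64.0 [ 515.2 -147.9] 110.0
-70.0 [ 512.  -139.2] 110.0
-76.0 [ 509.7 -130.2] 104.0
-82.0 [ 508.3 -121.1] 98.0
-88.0 [ 507.9 -111.8] 92.0
-94.0 [ 508.5 -102.5] 86.0
[np.float64(7.9), np.float64(1.2), np.float64(0.4), np.float64(-0.0), np.float64(-0.0), np.float64(0.0)]
[np.float64(17.1), np.float64(1.2), np.float64(0.4), np.float64(-0.0), np.float64(-0.0), np.float64(0.0)]
[np.float64(26.4), np.float64(1.2), np.float64(-0.4), np.float64(-0.0), np.float64(0.1), np.float64(0.0)]
[np.float64(35.4), np.float64(1.2), np.float64(-2.3), np.float64(-0.0), np.float64(0.21), np.float64(0.0)]
[np.float64(44.3), np.float64(1.2), np.float64(-5.1), np.float64(-0.0), np.float64(0.31), np.float64(0.0)]
[np.float64(52.8), np.float64(1.2), np.float64(-8.8), np.float64(-0.0), np.float64(0.42), np.float64(0.0)]
```

Emit:
jog_arm(rows=[[8,1,0,0,0,0,22],[17,1,0,0,0,0,22],[26,1,-0.5,0,0.1,0,22],[35,1,-2,0,0.2,0,22],[44,1,-5,0,0.3,0,22]])

```text
t: 4.3
tool_pos: [507.6, -111.2, 100.3]
tcp_rot: [-1.57, -0.0, 1.613]
contact_force: [1.0, -0.6, 0.2]
opening: 22.0
```

```bash
python3 c.py 596.5 -112.7 88.5 4 -1 -94,-100,-106,-112,-118 -90,110;python3 -c "
from h import *
p,d=camera('wrist');cv2.imwrite('pics/w3.png',p)"
```

```text
4.3 [ 507.6 -111.2  100.3] [-1.57  -0.     1.613] [-0.46  0.41  0.68  2.1  -0.38  0.75  2.07] [ 1.  -0.6  0.2] 22.0
theta now -90.98618004099448 r 88.9474506864128
-94.0 [ 508.5 -102.5] 86.0
-100.0 [510.  -93.4] 80.0
-106.0 [512.5 -84.5] 74.0
-112.0 [515.9 -75.8] 68.0
-118.0 [520.2 -67.6] 62.0
[np.float64(8.6), np.float64(0.3), np.float64(-1.3), np.float64(-0.0), np.float64(0.11), np.float64(0.0)]
[np.float64(17.7), np.float64(0.3), np.float64(-3.2), np.float64(-0.0), np.float64(0.22), np.float64(0.0)]
[np.float64(26.5), np.float64(0.3), np.float64(-6.1), np.float64(-0.0), np.float64(0.32), np.float64(-0.0)]
[np.float64(34.9), np.float64(0.3), np.float64(-9.9), np.float64(-0.0), np.float64(0.43), np.float64(-0.0)]
[np.float64(43.0), np.float64(0.3), np.float64(-14.5), np.float64(-0.0), np.float64(0.53), np.float64(-0.0)]
```

View pics/w3.png

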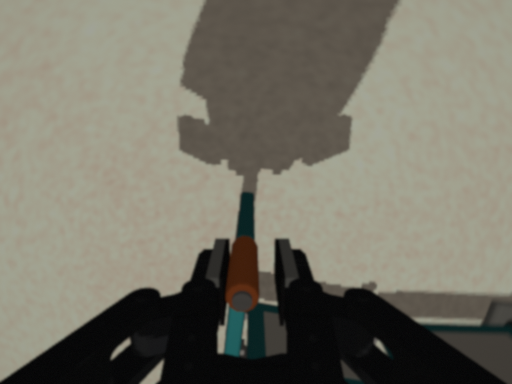

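Emit:
jog_arm(rows=[[8.6,0,-1.3,0,0.1,0,22],[17.7,0,-3.2,0,0.2,0,22],[26.5,0,-6,0,0.32,0,22],[35,0,-10,0,0.43,0,22],[43,0,-14.5,0,0.53,0,22]])

```text
t: 4.77
tool_pos: [520.6, -64.8, 99.9]
tcp_rot: [-1.569, 0.0, 1.075]
contact_force: [0.4, -1.6, 0.1]
opening: 22.0
```

```bash
python3 c.py 596.5 -112.7 88.5 4 -1 -123,-129,-135,-141,-147 -90,110
```

```text
4.7667 [520.6 -64.8  99.9] [-1.569  0.     1.075] [-0.64  0.47  0.81  2.09 -0.49  0.78  1.55] [ 0.4 -1.6  0.1] 22.0
theta now -122.28296559381678 r 89.75217425327605
-123.0 [524.5 -61.1] 57.0
-129.0 [530.2 -53.9] 51.0
-135.0 [536.7 -47.3] 45.0
-141.0 [543.9 -41.4] 39.0
-147.0 [551.7 -36.3] 33.0
[np.float64(5.0), np.float64(-0.1), np.float64(-1.6), np.float64(-0.0), np.float64(0.08), np.float64(-0.0)]
[np.float64(14.1), np.float64(-0.1), np.float64(-3.3), np.float64(-0.0), np.float64(0.18), np.float64(-0.0)]
[np.float64(23.0), np.float64(-0.1), np.float64(-5.9), np.float64(-0.0), np.float64(0.29), np.float64(-0.0)]
[np.float64(31.6), np.float64(-0.1), np.float64(-9.4), np.float64(-0.0), np.float64(0.39), np.float64(-0.0)]
[np.float64(39.8), np.float64(-0.1), np.float64(-13.7), np.float64(-0.0), np.float64(0.5), np.float64(-0.0)]
```

Emit:
jog_arm(rows=[[5,0,-1.6,0,0.08,0,22],[14,0,-3.3,0,0.18,0,22],[23,0,-6,0,0.29,0,22],[31.6,0,-9.4,0,0.39,0,22],[40,0,-13.7,0,0.5,0,22]])

```text
t: 5.18
tool_pos: [551.8, -35.3, 99.8]
tcp_rot: [-1.569, 0.001, 0.573]
contact_force: [0.1, -0.9, 0.4]
opening: 21.9
```

```bash
python3 c.py 596.5 -112.7 88.5 4 -1 -151,-156,-161,-165,-168,-172,-175,-178,-181,-184 -90,110
```

```text
5.1833 [551.8 -35.3  99.8] [-1.569e+00  1.000e-03  5.730e-01] [-0.75  0.57  0.93  2.03 -0.61  0.85  1.1 ] [ 0.1 -0.9  0.4] 21.9
theta now -149.97189686370032 r 89.39538385685007
-151.0 [557.1 -33.4] 29.0
-156.0 [564.2 -30.2] 24.0
-161.0 [571.5 -27.7] 19.0
-165.0 [577.5 -26.2] 15.0
-168.0 [582.  -25.3] 12.0
-172.0 [588.1 -24.5] 8.0
-175.0 [592.8 -24.2] 5.0
-178.0 [597.4 -24.1] 2.0
-181.0 [602.  -24.3] -1.0
-184.0 [606.7 -24.7] -4.0
[np.float64(5.5), np.float64(-0.2), np.float64(-1.3), np.float64(-0.0), np.float64(0.07), np.float64(-0.0)]
[np.float64(13.2), np.float64(-0.2), np.float64(-2.5), np.float64(-0.0), np.float64(0.15), np.float64(-0.0)]
[np.float64(20.7), np.float64(-0.2), np.float64(-4.3), np.float64(-0.0), np.float64(0.24), np.float64(-0.0)]
[np.float64(26.5), np.float64(-0.2), np.float64(-6.3), np.float64(-0.0), np.float64(0.31), np.float64(-0.0)]
[np.float64(30.8), np.float64(-0.3), np.float64(-8.0), np.float64(-0.0), np.float64(0.36), np.float64(-0.0)]
[np.float64(36.4), np.float64(-0.3), np.float64(-10.7), np.float64(-0.0), np.float64(0.43), np.float64(-0.0)]
[np.float64(40.5), np.float64(-0.3), np.float64(-12.9), np.float64(-0.0), np.float64(0.49), np.float64(-0.0)]
[np.float64(44.4), np.float64(-0.3), np.float64(-15.4), np.float64(-0.0), np.float64(0.54), np.float64(-0.0)]
[np.float64(48.2), np.float64(-0.3), np.float64(-18.0), np.float64(-0.0), np.float64(0.59), np.float64(-0.0)]
[np.float64(51.9), np.float64(-0.3), np.float64(-20.9), np.float64(-0.0), np.float64(0.64), np.float64(-0.0)]
```

Emit:
jog_arm(rows=[[5.5,0,-1.3,0,0.07,0,22],[13,0,-2.5,0,0.15,0,22],[21,0,-4.3,0,0.24,0,22],[26.5,0,-6.3,0,0.33,0,22],[31,0,-8,0,0.43,0,22]])

```text
t: 5.6
tool_pos: [582.4, -24.5, 99.5]
tcp_rot: [-1.569, 0.003, 0.142]
contact_force: [-0.1, -0.3, 0.2]
opening: 22.1
```

```bash
python3 c.py 596.5 -112.7 88.5 4 -1 -172,-175,-178,-181,-184 -90,110;python3 -c "
from h import *
p,d=camera('wrist');cv2.imwrite('pics/w4.png',p)
p,d=camera('top');cv2.imwrite('pics/t4.png',cv2.resize(p[140:260,210:410],None,fx=4,fy=4,interpolation=cv2.INTER_CUBIC))"
```

```text
5.6 [582.4 -24.5  99.5] [-1.569  0.003  0.142] [-0.8   0.67  1.02  1.97 -0.72  0.93  0.74] [-0.1 -0.3  0.2] 22.1
theta now -170.90609944607132 r 89.28719375903887
-172.0 [588.1 -24.5] 8.0
-175.0 [592.8 -24.2] 5.0
-178.0 [597.4 -24.1] 2.0
-181.0 [602.  -24.3] -1.0
-184.0 [606.7 -24.7] -4.0
[np.float64(5.7), np.float64(-0.5), np.float64(-0.8), np.float64(-0.0), np.float64(0.0), np.float64(-0.0)]
[np.float64(10.3), np.float64(-0.5), np.float64(-1.1), np.float64(-0.0), np.float64(0.06), np.float64(-0.0)]
[np.float64(14.9), np.float64(-0.5), np.float64(-1.7), np.float64(-0.0), np.float64(0.11), np.float64(-0.0)]
[np.float64(19.5), np.float64(-0.5), np.float64(-2.5), np.float64(-0.0), np.float64(0.16), np.float64(-0.0)]
[np.float64(24.0), np.float64(-0.6), np.float64(-3.6), np.float64(-0.0), np.float64(0.21), np.float64(-0.0)]
```

View pics/w4.png

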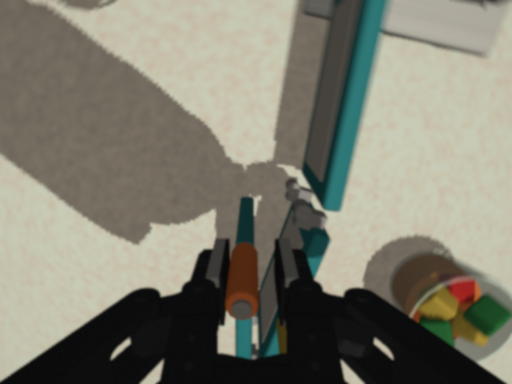

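View pics/t4.png

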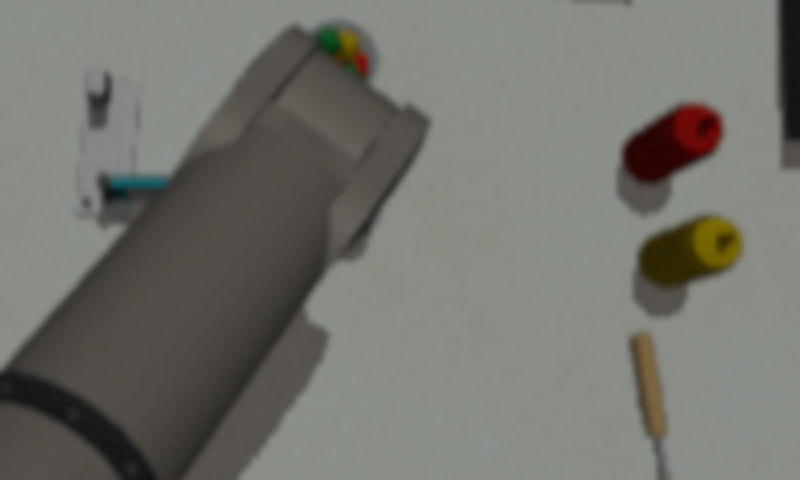

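Emit:
jog_arm(rows=[[5.7,0,-0.8,0,0,0,22],[10.3,0,-1,0,0.06,0,22],[13,0,-1.5,0,0.1,0,22],[16,0,-2,0,0.13,0,22],[18,0,-2.3,0,0.16,0,22]])

```text
t: 6.12
tool_pos: [600.7, -24.2, 99.1]
tcp_rot: [-1.57, 0.003, -0.013]
contact_force: [-0.4, 0.2, 0.5]
opening: 21.9
```

```bash
python3 c.py 596.5 -112.7 88.5 4 -1 -181,-182,-183,-184,-185 -90,110
```

```text
6.1167 [600.7 -24.2  99.1] [-1.57   0.003 -0.013] [-0.79  0.72  1.04  1.92 -0.76  0.96  0.61] [-0.4  0.2  0.5] 21.9
theta now 177.26521241277098 r 88.58506090922917
-181.0 [602.  -24.3] -1.0
-182.0 [603.6 -24.4] -2.0
-183.0 [605.1 -24.5] -3.0
-184.0 [606.7 -24.7] -4.0
-185.0 [608.2 -24.9] -5.0
[np.float64(1.3), np.float64(-0.9), np.float64(-0.1), np.float64(-0.0), np.float64(0.0), np.float64(-0.0)]
[np.float64(2.9), np.float64(-0.9), np.float64(-0.1), np.float64(-0.0), np.float64(0.02), np.float64(-0.0)]
[np.float64(4.4), np.float64(-0.9), np.float64(-0.3), np.float64(-0.0), np.float64(0.04), np.float64(-0.0)]
[np.float64(5.9), np.float64(-0.9), np.float64(-0.4), np.float64(-0.0), np.float64(0.06), np.float64(-0.0)]
[np.float64(7.5), np.float64(-0.9), np.float64(-0.6), np.float64(-0.0), np.float64(0.07), np.float64(-0.0)]
```

Emit:
jog_arm(rows=[[1,0,0,0,0,0,22],[2,0,-0.1,0,0.02,0,22],[3,0,-0.2,0,0.03,0,22]])

```text
t: 6.37
tool_pos: [603.7, -24.5, 99.1]
tcp_rot: [-1.57, 0.004, -0.042]
contact_force: [-0.0, 0.5, -1.1]
opening: 22.2
```

Emit:
jog_arm(rows=[[1,0,0,0,0.02,0,22],[2,0,-0.1,0,0.03,0,22]])

```text
t: 6.53
tool_pos: [605.7, -24.7, 99.2]
tcp_rot: [-1.57, 0.004, -0.073]
contact_force: [-1.6, 0.7, -0.5]
opening: 22.0
```

```bash
python3 c.py 596.5 -112.7 88.5 4 -1 -184,-185 -90,110;python3 -c "
from h import *
p,d=camera('wrist');cv2.imwrite('pics/w5.png',p)"
```

```text
6.5333 [605.7 -24.7  99.2] [-1.57   0.004 -0.073] [-0.79  0.73  1.05  1.91 -0.78  0.98  0.56] [-1.6  0.7 -0.5] 22.0
theta now 174.02334422877004 r 88.50190982185565
-184.0 [606.7 -24.7] -4.0
-185.0 [608.2 -24.9] -5.0
[np.float64(0.9), np.float64(-0.8), np.float64(0.1), np.float64(-0.0), np.float64(-0.0), np.float64(-0.0)]
[np.float64(2.5), np.float64(-0.8), np.float64(-0.0), np.float64(-0.0), np.float64(0.01), np.float64(-0.0)]
```

View pics/w5.png

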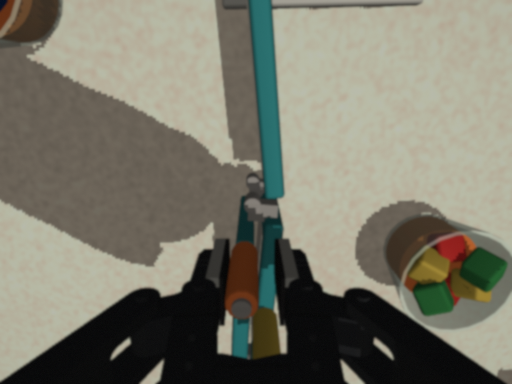

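Emit:
jog_arm(rows=[[1,0,0,0,0.01,0,22],[1,0,0,0,0.01,0,22]])

```text
t: 6.75
tool_pos: [607.1, -24.7, 99.1]
tcp_rot: [-1.57, 0.003, -0.084]
contact_force: [-0.7, 0.8, 0.3]
opening: 22.1
```

Emit:
jog_arm(rows=[[1,0,0,0,0.01,0,22],[1,0,0,0,0.01,0,22]])

```text
t: 6.92
tool_pos: [608.1, -24.8, 99.1]
tcp_rot: [-1.57, 0.003, -0.094]
contact_force: [-0.8, 0.9, 0.5]
opening: 22.0
```

Emit:
jog_arm(rows=[[1,0,0,0,0.01,0,22],[1,0,0,0,0.01,0,22]])

```text
t: 7.08
tool_pos: [609.0, -24.9, 99.1]
tcp_rot: [-1.57, 0.004, -0.105]
contact_force: [-4.1, -0.4, 1.8]
opening: 22.2
```

```bash
python3 -c "
from h import *
p,d=camera('wrist');cv2.imwrite('pics/w6.png',p)
s=sense();print(s['tool_pos'],s['contact_force'])"
```

```text
[608.96372121 -24.8600368   99.05989096] [-2.85921615  0.10886337  1.75390596]
```

View pics/w6.png

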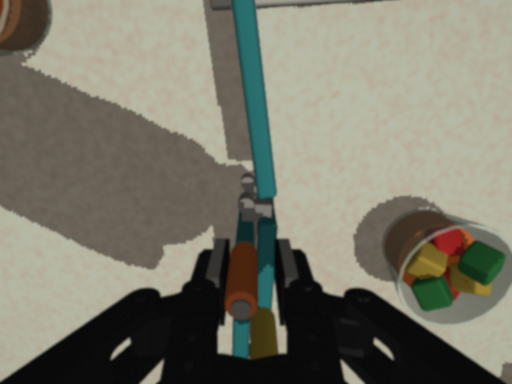

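Emit:
jog_arm(rows=[[-2,-2,0,0,0,0,26],[-2,-35,0,0,0,0,26],[-2,-75,0,0,0,0,26],[-2,-115,0,0,0,0,26],[-2,-145,0,0,0,0,26]])

```text
t: 7.55
tool_pos: [607.8, -25.4, 247.2]
tcp_rot: [-1.571, 0.002, -0.105]
contact_force: [0.8, -0.2, 0.3]
opening: 26.0
```

```bash
python3 - <<'E'
from h import *
s=sense();print(s['tool_pos'],s['joints'].round(2))
plan([(645,-110,220),(645,-110,100),(645,-110,70)],[-.105]*3)
E
```

```text
[607.80733914 -25.40339147 247.17395574] [-0.91  0.6   1.25  1.79 -0.61  1.21  0.41]
[np.float64(45.9), np.float64(27.1), np.float64(-80.2), np.float64(-0.0), np.float64(-0.0), np.float64(-0.0)]
[np.float64(46.2), np.float64(147.1), np.float64(-80.3), np.float64(-0.0), np.float64(-0.0), np.float64(-0.0)]
[np.float64(46.2), np.float64(177.1), np.float64(-80.3), np.float64(-0.0), np.float64(-0.0), np.float64(-0.0)]
```

Emit:
jog_arm(rows=[[46,27,-80,0,0,0,0],[46,27,-80,0,0,0,0],[46,27,-80,0,0,0,0],[46,27,-80,0,0,0,0]])

```text
t: 7.88
tool_pos: [645.0, -113.7, 219.9]
tcp_rot: [-1.572, 0.002, -0.109]
contact_force: [-1.0, 0.6, 0.1]
opening: 0.2
```

```bash
python3 -c "
from h import *
s=sense();print(s['tool_pos'],s['tcp_rot'],s['joints'].round(2),s['opening'])
p,d=camera('wrist');cv2.imwrite('pics/w7.png',p)
for n in ('top','side'):
    p,d=camera(n);cv2.imwrite(f'pics/{n}7.png',p)
s=sense();print(s['tool_pos'],s['contact_force'])"
```

```text
[ 645.00468493 -113.70899724  219.85724757] [-1.57203103  0.00159413 -0.10942971] [-0.67  0.68  1.15  1.71 -0.66  1.2   0.54] 0.1706300743110623
[ 645.00205068 -109.48276042  220.14184096] [-0.26937238  1.21806903  0.18923275]
```

View pics/w7.png

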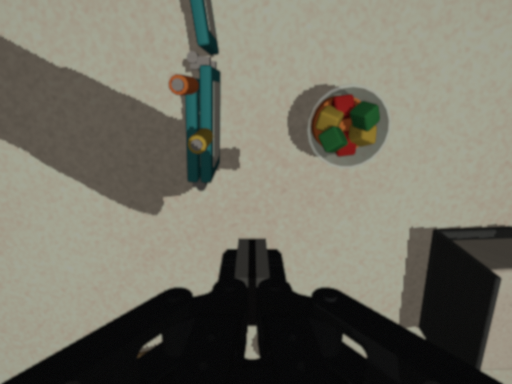

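```bash
python3 - <<'E'
from h import *
import h
np.set_printoptions(precision=1,suppress=True)
s0=sense()
h.sense=lambda:dict(tool_pos=np.array([645,-113.7,219.9]),tcp_rot=np.array([-1.572,.0016,-.1094]))
img=cv2.imread('pics/w7.png')
cv2.imwrite('pics/w7z.png',cv2.resize(img[0:200,140:300],None,fx=3,fy=3,interpolation=cv2.INTER_CUBIC))
print('y',onz('wrist',200.5,141,135),'o',onz('wrist',179.5,84,135),'bend',onz('wrist',206,180,90), 'bstart',onz('wrist',206.5,68,90),'aend',onz('wrist',206,47,90),'a up',onz('wrist',195,2,90))
h.sense=lambda:s0
plan([(645,-108,72)],[-.13])
E
```

```text
y [615.  -65.5 135. ] o [607.1 -26.  135. ] bend [ 606.4 -106.3   90. ] bstart [621.  -14.9  90. ] aend [623.    0.2  90. ] a up [619.6  31.7  90. ]
[np.float64(0.1), np.float64(148.1), np.float64(1.4), np.float64(-0.0), np.float64(0.02), np.float64(-0.0)]
```

View pics/w7z.png

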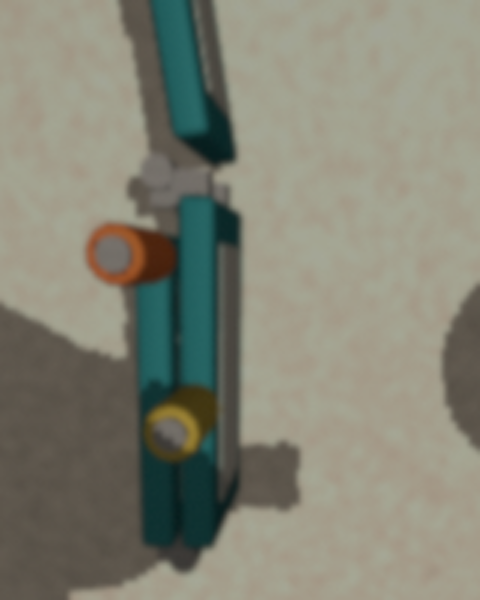

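Emit:
jog_arm(rows=[[0,40,1,0,0.02,0,0],[0,80,1,0,0.02,0,0],[0,120,1,0,0.02,0,0],[0,145,1,0,0.02,0,0],[0,148,1,0,0.02,0,0]])

```text
t: 8.45
tool_pos: [642.6, -106.0, 67.9]
tcp_rot: [-1.57, 0.008, -0.124]
contact_force: [0.0, 0.3, -0.8]
opening: -0.2
```

Emit:
jog_arm(rows=[[-5,0,2,0,0,0,0],[-10,0,2,0,0,0,0],[-12,0,2,0,0,0,0]])

```text
t: 8.7
tool_pos: [630.9, -102.0, 69.7]
tcp_rot: [-1.57, 0.006, -0.123]
contact_force: [1.1, -0.2, 0.2]
opening: 0.3
```

```bash
python3 -c "
from h import *
s=sense();print(s['tool_pos'],s['tcp_rot'],s['joints'].round(2),s['opening'],s['contact_force'])
p,d=camera('wrist');cv2.imwrite('pics/w8.png',p)"
```

```text
[ 630.93729417 -102.00302118   69.73014204] [-1.56972777  0.00609532 -0.12281913] [-0.61  0.8   0.99  1.85 -0.82  0.97  0.63] 0.31275301663169525 [ 1.10398034 -0.16744999  0.21348952]
```

View pics/w8.png

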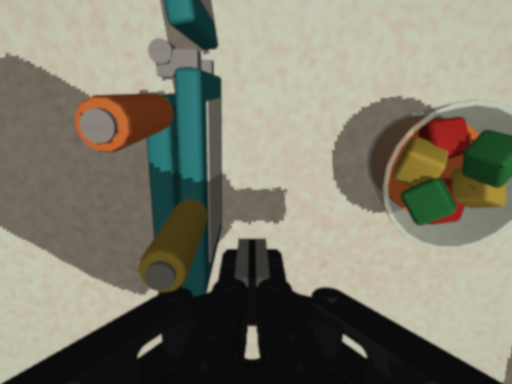

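Emit:
jog_arm(rows=[[-3,0,-5,0,0,0,0],[-5,0,-5,0,0,0,0],[-7,0,-5,0,0,0,0],[-8,0,-5,0,0,0,0]])

```text
t: 9.08
tool_pos: [622.6, -106.5, 70.5]
tcp_rot: [-1.57, 0.004, -0.124]
contact_force: [3.2, -1.0, 1.7]
opening: -0.0
```

Emit:
jog_arm(rows=[[-1.5,0,0,0,0,0,0],[-3,0,0,0,0,0,0],[-4,0,0,0,0,0,0]])

```text
t: 9.33
tool_pos: [618.7, -106.2, 70.6]
tcp_rot: [-1.57, 0.004, -0.124]
contact_force: [2.1, -1.9, 1.0]
opening: 0.1
```

```bash
python3 -c "
from h import *
s=sense();print(s['tool_pos'],s['tcp_rot'],s['contact_force'])
p,d=camera('wrist');cv2.imwrite('pics/w9.png',p)"
```

```text
[ 618.68625233 -106.21254675   70.60156476] [-1.56987704  0.00409245 -0.123691  ] [ 2.1378876  -1.93372294  0.97887452]
```

View pics/w9.png

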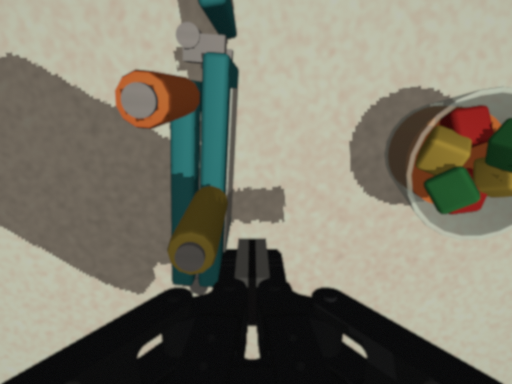

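```bash
cat > kn.py <<'E'
from h import *
import h
np.set_printoptions(precision=1,suppress=True)
def kp(pos,rot,pts):
    o=h.sense
    h.sense=lambda:dict(tool_pos=np.array(pos),tcp_rot=np.array(rot))
    r=[onz('wrist',u,v,z) for u,v,z in pts]; h.sense=o
    return r
E
python3 - <<'E'
from kn import *
r1=[-1.5697,.006,-.1228]
for r in kp([630.9,-102,69.7],r1,[(160,50,90),(189,47,90),(179,72,90),(98,126,135),(160,275,135)]):print(r)
print()
for r in kp([618.7,-106.2,70.6],[-1.5699,.004,-.1237],[(188,35,90),(217,36,90),(206,57,90),(139,101,135),(190,257,135)]):print(r)
E
```

```text
[611.7  -5.9  90. ]
[622.1  -6.2  90. ]
[617.  -13.8  90. ]
[604.9 -26.7 135. ]
[611.  -68.6 135. ]

[610.1  -6.4  90. ]
[620.1  -8.   90. ]
[615.2 -14.2  90. ]
[603.4 -26.4 135. ]
[607.8 -68.7 135. ]
```

Emit:
jog_arm(rows=[[15,0,0,0,0,0,0],[15,-35,0,0,0.06,0,40],[15,-75,0,0,0.06,0,40],[-5,-85,5,0,0.06,0,40],[-22,-85,10,0,0.06,0,40]])

```text
t: 9.8
tool_pos: [598.8, -94.6, 158.3]
tcp_rot: [-1.57, 0.001, -0.185]
contact_force: [-0.4, 0.2, -0.7]
opening: 39.8
```

```bash
python3 -c "
from h import *
s=sense();print(s['tool_pos'],s['tcp_rot'],s['joints'].round(2),s['opening'])
p,d=camera('wrist');cv2.imwrite('pics/w10.png',p)
plan([(596,-99.5,140),(596,-99.5,69)],[-.185]*2)"
```

```text
[598.80058248 -94.55493278 158.29115704] [-1.56985587e+00  1.26567905e-03 -1.84515111e-01] [-0.73  0.68  1.14  1.88 -0.71  1.07  0.52] 39.79242093040212
[np.float64(1.9), np.float64(16.4), np.float64(-6.5), np.float64(-0.0), np.float64(0.0), np.float64(-0.01)]
[np.float64(2.3), np.float64(87.4), np.float64(-6.7), np.float64(-0.0), np.float64(0.0), np.float64(-0.01)]
```

View pics/w10.png

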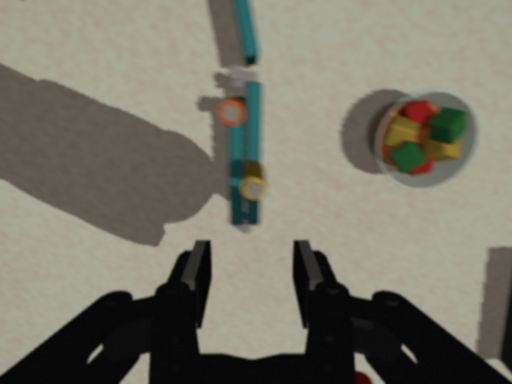

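```bash
cat >> kn.py <<'E'
def model(o,y):
    v=(y-o)[:2]; phi=np.arctan2(v[0],-v[1])-np.arctan2(12,40)
    d=np.array([np.sin(phi),-np.cos(phi)]);n=np.array([np.cos(phi),np.sin(phi)])
    pb=((o[:2]-22*d)+(y[:2]-62*d-12*n))/2
    print('phi_b',np.degrees(phi).round(1),'pin_b',pb,'|oy|',np.hypot(*v).round(1),'grip95',pb+95*d+6*n); return phi,pb
E
python3 - <<'E'
from kn import *
o,y,e=kp([598.8,-94.55,158.3],[-1.57,.0013,-.1845],[(231,112,135),(253,188,135),(245,222,90)])
print(o,y,e); model(o,y)
E
```

```text
[602.4 -25.  135. ] [606.  -66.5 135. ] [ 593.3 -104.1   90. ]
phi_b -11.8 pin_b [606.9  -3.4] |oy| 41.6 grip95 [593.4 -97.7]
```

Emit:
jog_arm(rows=[[0.5,25,-6,0,0.015,0,40],[0.5,55,-6,0,0.015,0,40],[0.5,78,-6,0,0.015,0,40],[0.5,88,-6,0,0.015,0,40],[0.5,88,-6,0,0.015,0,34]], squeeze=20)

```text
t: 10.27
tool_pos: [593.1, -98.1, 66.5]
tcp_rot: [-1.569, 0.009, -0.199]
contact_force: [-0.9, -0.1, 0.1]
opening: 33.8
```

```bash
python3 -c "
from h import *
s=sense();print(s['tool_pos'],s['tcp_rot'],s['joints'].round(2),s['opening'],s['contact_force'])
p,d=camera('wrist');cv2.imwrite('pics/w11.png',p)"
```

```text
[593.08752395 -98.13827359  66.52986016] [-1.56905832  0.00865134 -0.19945173] [-0.65  0.77  1.02  1.94 -0.83  0.94  0.59] 33.829702876104385 [-0.86014193 -0.13055054  0.10984843]
```

View pics/w11.png

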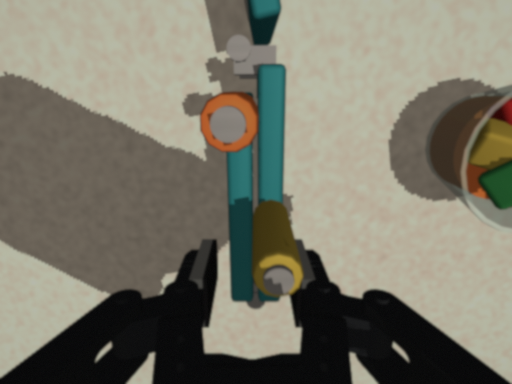

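Emit:
jog_arm(rows=[[0,0,0,0,0,0,28],[0,0,0,0,0,0,24],[0,0,0,0,0,0,18],[0,0,0,0,0,0,18]], squeeze=20)

```text
t: 10.65
tool_pos: [594.6, -98.9, 69.2]
tcp_rot: [-1.569, 0.005, -0.2]
contact_force: [0.2, -1.0, 6.8]
opening: 20.8
```

```bash
python3 -c "
from kn import *
s=sense();print(s['tool_pos'],s['tcp_rot'],s['joints'].round(2),s['opening'],s['contact_force'],s['torque'])
p,d=camera('wrist');cv2.imwrite('pics/w12.png',p)"
```

```text
[594.6 -98.9  69.2] [-1.6  0.  -0.2] [-0.7  0.8  1.   1.9 -0.8  0.9  0.6] 20.788127435070617 [ 0.2 -1.   6.8] [-0.3 -0.   0.2]
```

View pics/w12.png

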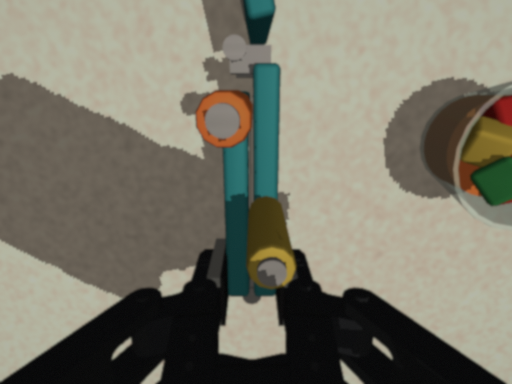

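```bash
cat > rot.py <<'E'
from kn import *
import sys
s=sense();print(s['t'],s['tool_pos'],s['tcp_rot'],s['joints'].round(2),s['opening'],s['contact_force'],s['torque'])
cx,cy=map(float,sys.argv[1:3]);degs=[float(a) for a in sys.argv[3].split(',')];z=float(sys.argv[4])
v=s['tool_pos'][:2]-[cx,cy];P=[];Y=[]
for g in degs:
    a=np.radians(g);P.append((cx+np.cos(a)*v[0]-np.sin(a)*v[1],cy+np.sin(a)*v[0]+np.cos(a)*v[1],z));Y.append(s['tcp_rot'][2]+a)
plan(P,Y)
E
python3 - <<'E'
from kn import *
s=sense()
o,y=kp(s['tool_pos'],s['tcp_rot'],[(224,121,135),(272,271,135)]);print(o,y);model(o,y)
E
python3 rot.py 607 -3.8 -2,-4,-6,-8,-10 70
```

```text
[604.1 -26.6 135. ] [607.9 -68.6 135. ]
phi_b -11.5 pin_b [608.5  -5.2] |oy| 42.2 grip95 [595.5 -99.5]
10.7 [594.6 -98.9  69.2] [-1.6  0.  -0.2] [-0.7  0.8  1.   1.9 -0.8  0.9  0.6] 21.274534262586307 [ 0.4 -1.9  7.8] [-0.3  0.   0.1]
[np.float64(-3.3), np.float64(-0.8), np.float64(-0.2), np.float64(-0.0), np.float64(0.03), np.float64(-0.01)]
[np.float64(-6.7), np.float64(-0.8), np.float64(-0.2), np.float64(-0.0), np.float64(0.07), np.float64(-0.01)]
[np.float64(-10.0), np.float64(-0.8), np.float64(-0.2), np.float64(-0.0), np.float64(0.1), np.float64(-0.01)]
[np.float64(-13.4), np.float64(-0.7), np.float64(-0.0), np.float64(-0.0), np.float64(0.14), np.float64(-0.01)]
[np.float64(-16.7), np.float64(-0.7), np.float64(0.3), np.float64(-0.0), np.float64(0.17), np.float64(-0.01)]
```

Emit:
jog_arm(rows=[[-1.7,0,0,0,0.02,0,18],[-3.4,0,0,0,0.035,0,18],[-6.7,0,0,0,0.07,0,18],[-10,0,0,0,0.105,0,18],[-13.4,0,0,0,0.14,0,18]])

```text
t: 11.12
tool_pos: [581.4, -96.2, 69.5]
tcp_rot: [-1.57, 0.005, -0.342]
contact_force: [2.1, 0.2, 0.1]
opening: 21.4
```

```bash
python3 rot.py 607.5 -4.2 -3,-6,-9,-12,-15 70;python3 -c "
from kn import *
p,d=camera('wrist');cv2.imwrite('pics/w13.png',p)"
```

```text
11.1167 [581.4 -96.2  69.5] [-1.6  0.  -0.3] [-0.7  0.8  1.1  2.  -0.9  0.9  0.5] 21.37253989839434 [2.1 0.2 0.1] [-0.  -0.3  0.1]
[np.float64(-5.0), np.float64(-0.5), np.float64(-0.2), np.float64(-0.0), np.float64(0.05), np.float64(-0.0)]
[np.float64(-10.0), np.float64(-0.5), np.float64(-0.1), np.float64(-0.0), np.float64(0.1), np.float64(-0.0)]
[np.float64(-15.0), np.float64(-0.5), np.float64(0.2), np.float64(-0.0), np.float64(0.16), np.float64(-0.0)]
[np.float64(-20.0), np.float64(-0.4), np.float64(0.8), np.float64(-0.0), np.float64(0.21), np.float64(-0.0)]
[np.float64(-24.9), np.float64(-0.4), np.float64(1.6), np.float64(-0.0), np.float64(0.26), np.float64(-0.0)]
```

View pics/w13.png

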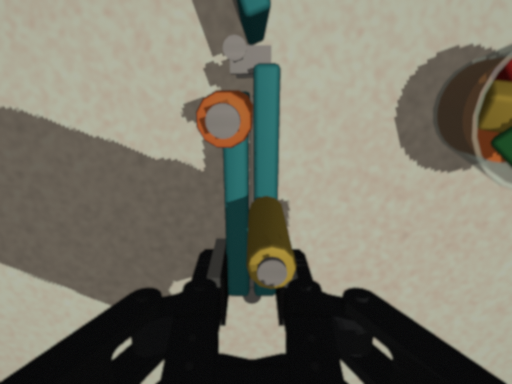

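Emit:
jog_arm(rows=[[-5,0,0,0,0.05,0,18],[-10,0,0,0,0.105,0,18],[-15,0,0.2,0,0.16,0,18],[-20,0,0.8,0,0.21,0,18],[-25,0,1.6,0,0.26,0,18]])

```text
t: 11.58
tool_pos: [558.0, -86.2, 69.6]
tcp_rot: [-1.571, 0.005, -0.607]
contact_force: [2.7, -1.1, -4.2]
opening: 21.1
```

```bash
python3 rot.py 607.5 -4.2 -4,-8,-12,-16,-20 70;python3 -c "
from kn import *
p,d=camera('wrist');cv2.imwrite('pics/w14.png',p)"
```

```text
11.5833 [558.  -86.2  69.6] [-1.6  0.  -0.6] [-0.8  0.8  1.1  2.  -0.9  0.9  0.3] 21.13014533773433 [ 2.7 -1.1 -4.2] [-0.4 -0.6 -0.1]
[np.float64(-6.7), np.float64(-0.3), np.float64(-0.2), np.float64(0.0), np.float64(0.07), np.float64(-0.0)]
[np.float64(-13.4), np.float64(-0.3), np.float64(0.1), np.float64(0.0), np.float64(0.14), np.float64(-0.0)]
[np.float64(-20.0), np.float64(-0.3), np.float64(0.8), np.float64(0.0), np.float64(0.21), np.float64(-0.0)]
[np.float64(-26.6), np.float64(-0.2), np.float64(2.0), np.float64(0.0), np.float64(0.28), np.float64(-0.0)]
[np.float64(-33.1), np.float64(-0.2), np.float64(3.7), np.float64(0.0), np.float64(0.35), np.float64(-0.0)]
```

View pics/w14.png

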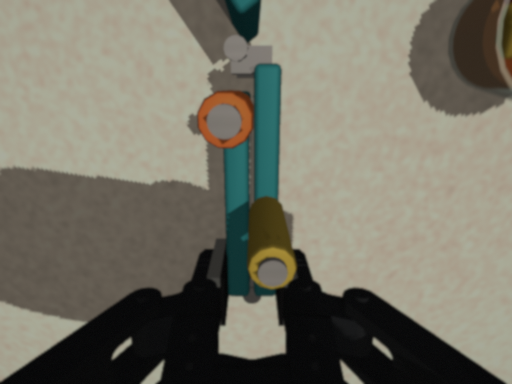

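Emit:
jog_arm(rows=[[-7,0,0,0,0.07,0,18],[-13.4,0,0,0,0.14,0,18],[-20,0,0.8,0,0.21,0,18],[-26.6,0,2,0,0.28,0,18],[-33,0,3.7,0,0.35,0,18]])

```text
t: 12.05
tool_pos: [532.2, -64.1, 69.7]
tcp_rot: [-1.573, 0.004, -0.964]
contact_force: [2.8, -3.2, -5.2]
opening: 21.2
```

```bash
python3 rot.py 607.5 -4.2 -4,-8,-12,-16,-20 70
```

```text
12.05 [532.2 -64.1  69.7] [-1.6  0.  -1. ] [-0.8  0.8  1.2  2.1 -1.   1.  -0.1] 21.192480411903983 [ 2.8 -3.2 -5.2] [-0.6 -0.6 -0.1]
[np.float64(-6.7), np.float64(-0.3), np.float64(-0.2), np.float64(0.0), np.float64(0.07), np.float64(-0.0)]
[np.float64(-13.4), np.float64(-0.3), np.float64(0.1), np.float64(0.0), np.float64(0.14), np.float64(-0.0)]
[np.float64(-20.1), np.float64(-0.2), np.float64(0.8), np.float64(0.0), np.float64(0.21), np.float64(-0.0)]
[np.float64(-26.7), np.float64(-0.2), np.float64(2.0), np.float64(0.0), np.float64(0.28), np.float64(-0.0)]
[np.float64(-33.2), np.float64(-0.2), np.float64(3.6), np.float64(0.0), np.float64(0.35), np.float64(-0.0)]
```

```bash
python3 -c "
from rig import *
s=sense();print([round(float(x),3) for x in s['joints']],s['contact_force'])"
```

```text
[-0.839, 0.808, 1.198, 2.09, -0.96, 0.967, -0.062] [ 2.75760618 -3.19965543 -5.19144081]
```

Emit:
jog_arm(rows=[[0,0,0,0,0,0,36],[0,0,0,0,0,0,40],[0,-35,0,0,0,0,40],[0,-75,0,0,0,0,40],[0,-100,0,0,0,0,40]])

```text
t: 12.47
tool_pos: [533.1, -65.5, 172.3]
tcp_rot: [-1.574, 0.002, -0.961]
contact_force: [0.3, 0.3, 0.7]
opening: 40.1
```

```bash
python3 -c "
from kn import *
s=sense();print([round(float(x),3) for x in s['joints']],s['contact_force'],s['tool_pos'],s['tcp_rot'])
p,d=camera('wrist');cv2.imwrite('pics/w15.png',p)
p,d=camera('side');cv2.imwrite('pics/s15.png',p)
s=sense();print(s['tool_pos'],s['tcp_rot'])
plan([(563.5,-49.5,160)],[-1.57])"
```

```text
[-0.94, 0.672, 1.348, 2.017, -0.751, 1.094, -0.205] [0.3 0.3 0.7] [533.1 -65.5 172.3] [-1.6  0.  -1. ]
[534.6 -65.3 173.4] [-1.6  0.  -1. ]
[np.float64(3.6), np.float64(13.5), np.float64(32.7), np.float64(-0.0), np.float64(0.61), np.float64(-0.0)]
```

View pics/w15.png

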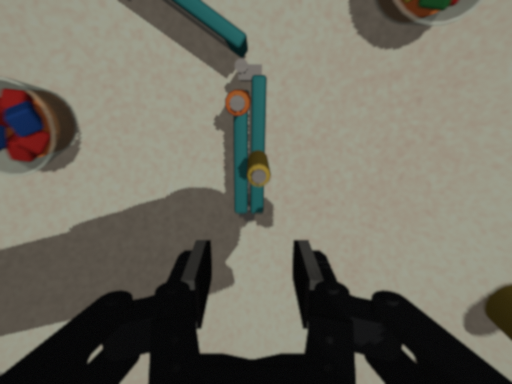

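View pics/s15.png

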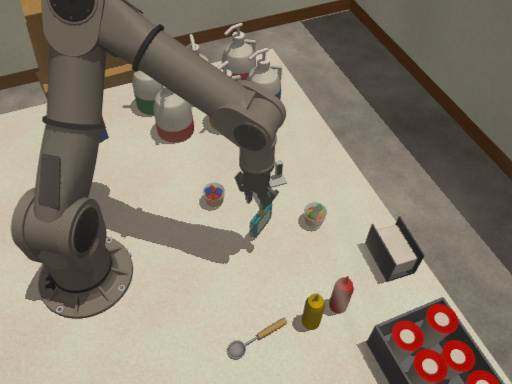

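Emit:
jog_arm(rows=[[4,0,33,0,-0.12,0,30],[4,0,33,0,-0.24,0,26],[4,0,33,0,-0.36,0,24],[4,0,33,0,-0.48,0,24],[4,0,33,0,-0.6,0,24]])

```text
t: 12.98
tool_pos: [564.1, -49.9, 173.3]
tcp_rot: [-1.568, -0.0, -0.352]
contact_force: [0.0, 0.4, 0.2]
opening: 24.3
```

```bash
cat > st.py <<'E'
from kn import *
s=sense();print(s['t'],[round(float(x),3) for x in s['joints']],s['contact_force'],s['tool_pos'],s['tcp_rot'].round(3).tolist(),s['opening'])
E
python3 st.py
```

```text
12.9833 [-0.871, 0.584, 1.172, 1.954, -0.636, 1.036, 0.24] [0.  0.4 0.2] [564.1 -49.9 173.3] [-1.568, -0.0, -0.352] 24.30840604310844
```

Confirmed: turning anticlockwise brings j3 down (1.35 → 1.17). Continue turning.

Emit:
jog_arm(rows=[[0,0,0,0,-0.12,0,24],[0,0,0,0,-0.24,0,24],[0,0,0,0,-0.36,0,24],[0,0,0,0,-0.48,0,24],[0,0,0,0,-0.6,0,24]])

```text
t: 13.4
tool_pos: [564.3, -50.0, 173.2]
tcp_rot: [-1.568, -0.002, 0.257]
contact_force: [-0.4, -0.0, -0.6]
opening: 23.5
```

Emit:
jog_arm(rows=[[0,0,0,0,-0.12,0,24],[0,0,0,0,-0.24,0,24],[0,0,0,0,-0.36,0,24],[0,0,0,0,-0.48,0,24],[0,0,0,0,-0.6,0,24]])

```text
t: 13.82
tool_pos: [564.4, -50.2, 173.1]
tcp_rot: [-1.57, -0.003, 0.866]
contact_force: [0.3, -0.9, 0.5]
opening: 24.0
```

Emit:
jog_arm(rows=[[0,0,0,0,-0.12,0,24],[0,0,0,0,-0.24,0,24],[0,0,0,0,-0.36,0,24],[0,0,0,0,-0.48,0,24],[0,0,0,0,-0.6,0,24]])

```text
t: 14.23
tool_pos: [564.5, -50.4, 173.0]
tcp_rot: [-1.572, -0.004, 1.474]
contact_force: [0.6, -0.1, -1.1]
opening: 24.2
```

```bash
python3 st.py;python3 -c "
from kn import *
p,d=camera('wrist');cv2.imwrite('pics/w16.png',p)"
```

```text
14.2333 [-0.576, 0.375, 0.695, 1.941, -0.302, 0.927, 1.743] [ 0.6 -0.1 -1.1] [564.5 -50.4 173. ] [-1.572, -0.004, 1.474] 24.241502200590755
```

View pics/w16.png

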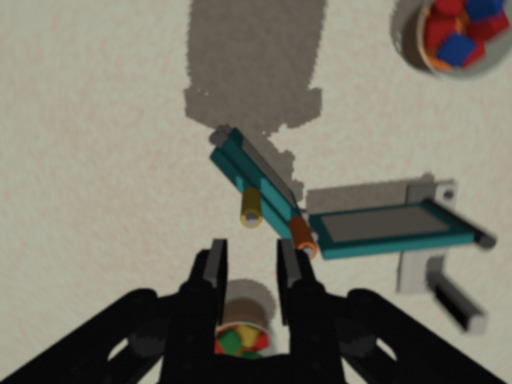

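```bash
python3 - <<'E'
from kn import *
P=[564.5,-50.4,173.0];R=[-1.572,-.004,1.474]
o,y,a1,a2,pa=kp(P,R,[(305,252,135),(252.5,221,135),(327,254,90),(472,239,90),(487,241,95)])
print(o,y,a1,a2,pa);model(o,y)
E
```

```text
[588.8 -17.7 135. ] [564.3 -48.6 135. ] [617.5   5.7  90. ] [615.7 118.6  90. ] [615.7 126.7  95. ]
phi_b -55.0 pin_b [607.5  -4.1] |oy| 39.4 grip95 [533.1 -63.6]
```

Emit:
jog_arm(rows=[[1,25,1,0,0,0,26],[1,50,1,0,0,0,26],[1,68,1,0,0,0,26],[1,73,1,0,-0.1,0,24],[1,73,1,0,-0.1,0,22]])

```text
t: 14.7
tool_pos: [562.8, -49.4, 98.5]
tcp_rot: [-1.57, -0.003, 1.587]
contact_force: [-0.6, -0.9, -0.4]
opening: 21.8
```

```bash
python3 st.py;python3 -c "
from kn import *
p,d=camera('wrist');cv2.imwrite('pics/w17.png',p)"; python3 c.py 607.5 -4.1 63.1 4 -1 -44,-48,-52,-56,-62,-68,-74 -90,90
```

```text
14.7 [-0.494, 0.47, 0.599, 1.996, -0.374, 0.786, 1.911] [-0.6 -0.9 -0.4] [562.8 -49.4  98.5] [-1.57, -0.003, 1.587] 21.81765112056895
14.75 [563.4 -49.6  99.6] [-1.572 -0.003  1.582] [-0.5   0.47  0.6   1.99 -0.37  0.79  1.91] [0.5 0.3 0.2] 21.8
theta now -44.0896500749599 r 63.33328654623514
-44.0 [560.8 -46.7] 90.0
-48.0 [557.9 -43.3] 90.0
-52.0 [555.3 -39.8] 90.0
-56.0 [553.  -36.1] 90.0
-62.0 [549.9 -30.2] 90.0
-68.0 [547.5 -24. ] 90.0
-74.0 [545.7 -17.6] 90.0
[np.float64(2.9), np.float64(-0.4), np.float64(2.6), np.float64(0.0), np.float64(0.01), np.float64(0.0)]
[np.float64(6.3), np.float64(-0.4), np.float64(5.4), np.float64(0.0), np.float64(0.01), np.float64(0.0)]
[np.float64(9.9), np.float64(-0.4), np.float64(8.0), np.float64(0.0), np.float64(0.01), np.float64(0.0)]
[np.float64(13.6), np.float64(-0.4), np.float64(10.3), np.float64(0.0), np.float64(0.01), np.float64(0.0)]
[np.float64(19.5), np.float64(-0.4), np.float64(13.3), np.float64(0.0), np.float64(0.01), np.float64(0.0)]
[np.float64(25.7), np.float64(-0.4), np.float64(15.7), np.float64(0.0), np.float64(0.01), np.float64(0.0)]
[np.float64(32.1), np.float64(-0.3), np.float64(17.3), np.float64(0.0), np.float64(0.01), np.float64(0.0)]
```

View pics/w17.png

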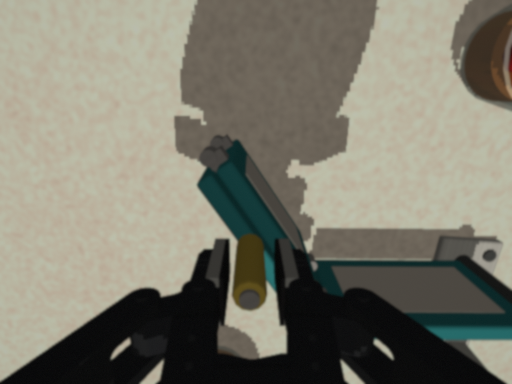

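Emit:
jog_arm(rows=[[3,0,2.6,0,0,0,22],[6.3,0,5.4,0,0,0,22],[10,0,8,0,0,0,22],[13.6,0,10.3,0,0,0,22],[18,0,12.5,0,0,0,22]])

```text
t: 15.17
tool_pos: [550.6, -31.5, 100.1]
tcp_rot: [-1.572, -0.003, 1.581]
contact_force: [0.1, -4.1, 1.6]
opening: 22.0
```

```bash
python3 c.py 607.5 -4.1 63.1 4 -1 -64,-70,-76,-82,-88 -90,90;python3 -c "
from kn import *
p,d=camera('wrist');cv2.imwrite('pics/w18.png',p)"
```

```text
15.1667 [550.6 -31.5 100.1] [-1.572 -0.003  1.581] [-0.54  0.45  0.61  2.03 -0.37  0.77  1.87] [ 0.1 -4.1  1.6] 22.0
theta now -64.29852204772621 r 63.170308609844135
-64.0 [549.  -28.2] 90.0
-70.0 [546.8 -21.9] 90.0
-76.0 [545.3 -15.5] 90.0
-82.0 [544.5  -8.9] 90.0
-88.0 [544.3  -2.3] 90.0
[np.float64(3.3), np.float64(0.1), np.float64(1.5), np.float64(0.0), np.float64(0.01), np.float64(0.0)]
[np.float64(9.6), np.float64(0.1), np.float64(3.6), np.float64(0.0), np.float64(0.01), np.float64(0.0)]
[np.float64(16.1), np.float64(0.1), np.float64(5.1), np.float64(0.0), np.float64(0.01), np.float64(0.0)]
[np.float64(22.6), np.float64(0.1), np.float64(5.9), np.float64(0.0), np.float64(0.01), np.float64(0.0)]
[np.float64(29.3), np.float64(0.2), np.float64(6.0), np.float64(0.0), np.float64(0.01), np.float64(0.0)]
```

View pics/w18.png

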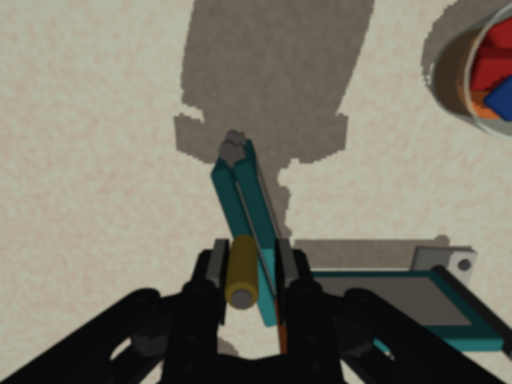

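Emit:
jog_arm(rows=[[4,0,1.6,0,0,0,22],[10,0,3.6,0,0,0,22],[16,0,5,0,0,0,22],[22.6,0,5.9,0,0,0,22],[29,0,6,0,0,0,22]])

```text
t: 15.63
tool_pos: [543.8, -0.5, 100.0]
tcp_rot: [-1.572, -0.004, 1.582]
contact_force: [-0.4, -3.2, 0.5]
opening: 22.1
```

```bash
python3 c.py 607.5 -4.1 63.1 4 -1 -94,-100,-106,-112,-118 -90,90
```

```text
15.6333 [ 5.438e+02 -5.000e-01  1.000e+02] [-1.572 -0.004  1.582] [-0.6   0.44  0.61  2.04 -0.36  0.77  1.81] [-0.4 -3.2  0.5] 22.1
theta now -93.18997032774404 r 63.829927726819385
-94.0 [544.8   4.3] 86.0
-100.0 [546.1  10.8] 80.0
-106.0 [547.9  17.1] 74.0
-112.0 [550.5  23.2] 68.0
-118.0 [553.7  29.1] 62.0
[np.float64(4.8), np.float64(0.0), np.float64(-1.1), np.float64(0.0), np.float64(0.08), np.float64(0.0)]
[np.float64(11.3), np.float64(0.1), np.float64(-2.4), np.float64(0.0), np.float64(0.19), np.float64(0.0)]
[np.float64(17.6), np.float64(0.1), np.float64(-4.4), np.float64(0.0), np.float64(0.29), np.float64(0.0)]
[np.float64(23.7), np.float64(0.1), np.float64(-7.0), np.float64(0.0), np.float64(0.4), np.float64(0.0)]
[np.float64(29.5), np.float64(0.1), np.float64(-10.2), np.float64(-0.0), np.float64(0.5), np.float64(0.0)]
```

Emit:
jog_arm(rows=[[5,0,-1.1,0,0.08,0,22],[11.3,0,-2.4,0,0.18,0,22],[17.6,0,-4.4,0,0.29,0,22],[23.7,0,-7,0,0.4,0,22],[29.5,0,-10.2,0,0.5,0,22]])

```text
t: 16.05
tool_pos: [553.5, 30.1, 100.0]
tcp_rot: [-1.569, -0.004, 1.077]
contact_force: [-1.3, -3.3, -0.7]
opening: 22.1
```

```bash
python3 c.py 607.5 -4.1 63.1 4 -1 -123,-129,-135,-141,-146 -90,90
```

```text
16.05 [553.5  30.1 100. ] [-1.569 -0.004  1.077] [-0.74  0.49  0.73  2.02 -0.46  0.8   1.34] [-1.3 -3.3 -0.7] 22.1
theta now -122.30728791308464 r 63.92511673395614
-123.0 [556.8  33.6] 57.0
-129.0 [561.   38.7] 51.0
-135.0 [565.7  43.3] 45.0
-141.0 [570.9  47.5] 39.0
-146.0 [575.5  50.4] 34.0
[np.float64(4.7), np.float64(0.1), np.float64(-1.2), np.float64(-0.0), np.float64(0.08), np.float64(0.0)]
[np.float64(11.2), np.float64(0.1), np.float64(-2.5), np.float64(-0.0), np.float64(0.19), np.float64(0.0)]
[np.float64(17.5), np.float64(0.1), np.float64(-4.5), np.float64(-0.0), np.float64(0.29), np.float64(0.0)]
[np.float64(23.6), np.float64(0.1), np.float64(-7.1), np.float64(-0.0), np.float64(0.4), np.float64(0.0)]
[np.float64(28.4), np.float64(0.1), np.float64(-9.8), np.float64(-0.0), np.float64(0.48), np.float64(0.0)]
```

Emit:
jog_arm(rows=[[5,0,-1.2,0,0.08,0,22],[11.2,0,-2.5,0,0.18,0,22],[17.5,0,-4.5,0,0.29,0,22],[23.6,0,-7.1,0,0.4,0,22],[28.4,0,-9.8,0,0.48,0,22]])

```text
t: 16.47
tool_pos: [575.5, 51.8, 99.9]
tcp_rot: [-1.567, -0.002, 0.592]
contact_force: [-3.1, -1.6, 1.3]
opening: 21.6
```

```bash
python3 c.py 607.5 -4.1 63.1 4 -1 -150,-153,-156,-159,-161,-164,-166,-168 -90,90;python3 -c "
from kn import *
p,d=camera('wrist');cv2.imwrite('pics/w19.png',p)"
```

```text
16.4667 [575.5  51.8  99.9] [-1.567 -0.002  0.592] [-0.83  0.57  0.85  1.98 -0.57  0.85  0.92] [-3.1 -1.6  1.3] 21.6
theta now -150.18287473288308 r 64.44977424445848
-150.0 [579.4  52.5] 30.0
-153.0 [582.4  53.9] 27.0
-156.0 [585.5  55.2] 24.0
-159.0 [588.6  56.2] 21.0
-161.0 [590.7  56.9] 19.0
-164.0 [594.   57.7] 16.0
-166.0 [596.1  58.1] 14.0
-168.0 [598.3  58.5] 12.0
[np.float64(3.7), np.float64(-0.1), np.float64(-1.6), np.float64(-0.0), np.float64(0.07), np.float64(0.0)]
[np.float64(7.0), np.float64(-0.1), np.float64(-2.1), np.float64(-0.0), np.float64(0.12), np.float64(0.0)]
[np.float64(10.2), np.float64(-0.1), np.float64(-2.8), np.float64(-0.0), np.float64(0.17), np.float64(0.0)]
[np.float64(13.4), np.float64(-0.1), np.float64(-3.7), np.float64(-0.0), np.float64(0.23), np.float64(0.0)]
[np.float64(15.5), np.float64(-0.0), np.float64(-4.3), np.float64(-0.0), np.float64(0.26), np.float64(0.0)]
[np.float64(18.6), np.float64(-0.0), np.float64(-5.5), np.float64(-0.0), np.float64(0.31), np.float64(0.0)]
[np.float64(20.6), np.float64(-0.0), np.float64(-6.3), np.float64(-0.0), np.float64(0.35), np.float64(0.0)]
[np.float64(22.7), np.float64(-0.0), np.float64(-7.2), np.float64(-0.0), np.float64(0.38), np.float64(0.0)]
```

View pics/w19.png

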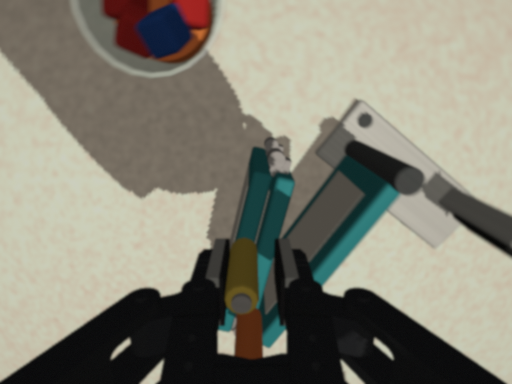

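Emit:
jog_arm(rows=[[3.7,0,-1.6,0,0.06,0,22],[7,0,-2.1,0,0.12,0,22],[10,0,-2.8,0,0.17,0,22],[13,0,-3.7,0,0.23,0,22],[15,0,-4.2,0,0.27,0,22]])

```text
t: 16.93
tool_pos: [590.7, 58.2, 99.6]
tcp_rot: [-1.566, -0.001, 0.318]
contact_force: [-3.5, -2.2, 1.8]
opening: 21.8
```

```bash
python3 c.py 607.5 -4.1 63.1 4 -1 -162,-164,-166,-168 -90,90
```

```text
16.9333 [590.7  58.2  99.6] [-1.566e+00 -1.000e-03  3.180e-01] [-0.86  0.63  0.91  1.94 -0.64  0.89  0.7 ] [-3.5 -2.2  1.8] 21.8
theta now -164.9046910756991 r 64.49839990170402
-162.0 [591.8  57.1] 18.0
-164.0 [594.   57.7] 16.0
-166.0 [596.1  58.1] 14.0
-168.0 [598.3  58.5] 12.0
[np.float64(0.7), np.float64(-0.4), np.float64(-1.3), np.float64(-0.01), np.float64(0.0), np.float64(0.0)]
[np.float64(2.9), np.float64(-0.4), np.float64(-1.5), np.float64(-0.01), np.float64(0.04), np.float64(0.0)]
[np.float64(5.1), np.float64(-0.4), np.float64(-1.8), np.float64(-0.01), np.float64(0.07), np.float64(0.0)]
[np.float64(7.3), np.float64(-0.4), np.float64(-2.1), np.float64(-0.01), np.float64(0.11), np.float64(0.0)]
```

Now small steps, watching force (about 3–4 N while moving; rises at the hard end).

Emit:
jog_arm(rows=[[1,0,-1,0,0.02,0,22],[2,0,-1.2,0,0.03,0,22],[3,0,-1.5,0,0.04,0,22]])

```text
t: 17.18
tool_pos: [593.6, 58.0, 99.4]
tcp_rot: [-1.565, 0.0, 0.279]
contact_force: [-3.6, -1.3, 0.8]
opening: 22.0
```

Emit:
jog_arm(rows=[[1,0,-0.3,0,0.02,0,22],[2,0,-0.4,0,0.04,0,22]])

```text
t: 17.35
tool_pos: [595.6, 58.3, 99.3]
tcp_rot: [-1.565, 0.001, 0.239]
contact_force: [-3.5, -0.8, 0.1]
opening: 22.4
```

Emit:
jog_arm(rows=[[0.7,0,-0.2,0,0.02,0,22],[1,0,-0.3,0,0.02,0,22]])

```text
t: 17.52
tool_pos: [596.7, 58.3, 99.3]
tcp_rot: [-1.565, 0.001, 0.217]
contact_force: [-2.9, -0.4, 2.0]
opening: 22.0
```

```bash
python3 st.py; python3 -c "
from kn import *
p,d=camera('wrist');cv2.imwrite('pics/w20.png',p)"
```

```text
17.5167 [-0.87, 0.648, 0.929, 1.927, -0.667, 0.91, 0.616] [-2.9 -0.4  2. ] [596.7  58.3  99.3] [-1.565, 0.001, 0.217] 21.952830034884855
```

View pics/w20.png

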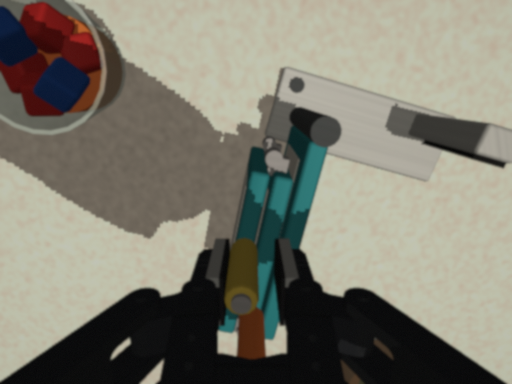

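Emit:
jog_arm(rows=[[0.7,0,-0.2,0,0.02,0,22],[1,0,-0.3,0,0.02,0,22]])

```text
t: 17.73
tool_pos: [597.2, 58.0, 99.2]
tcp_rot: [-1.565, 0.002, 0.196]
contact_force: [-8.0, -1.7, 4.2]
opening: 22.0
```

Emit:
jog_arm(rows=[[0.7,0,-0.2,0,0.02,0,22],[1,0,-0.2,0,0.02,0,22]])

```text
t: 17.9
tool_pos: [597.6, 57.7, 99.2]
tcp_rot: [-1.565, 0.004, 0.174]
contact_force: [-8.1, -1.7, 5.9]
opening: 22.0
```

Emit:
jog_arm(rows=[[0.7,0,-0.2,0,0.02,0,22],[1,0,-0.2,0,0.02,0,22]])

```text
t: 18.07
tool_pos: [598.1, 57.4, 99.1]
tcp_rot: [-1.565, 0.005, 0.152]
contact_force: [-7.9, -2.2, 6.2]
opening: 21.9
```

Emit:
jog_arm(rows=[[0.7,0,-0.2,0,0.02,0,22],[1,0,-0.2,0,0.02,0,22]])

```text
t: 18.23
tool_pos: [598.5, 57.1, 99.1]
tcp_rot: [-1.564, 0.006, 0.13]
contact_force: [-7.7, -1.3, 5.5]
opening: 22.0
```

```bash
python3 st.py; python3 -c "
from kn import *
p,d=camera('wrist');cv2.imwrite('pics/w21.png',p)"
```

```text
18.2333 [-0.875, 0.665, 0.948, 1.92, -0.686, 0.927, 0.546] [-7.7 -1.3  5.5] [598.5  57.1  99.1] [-1.564, 0.006, 0.13] 22.036863604308135
```

View pics/w21.png

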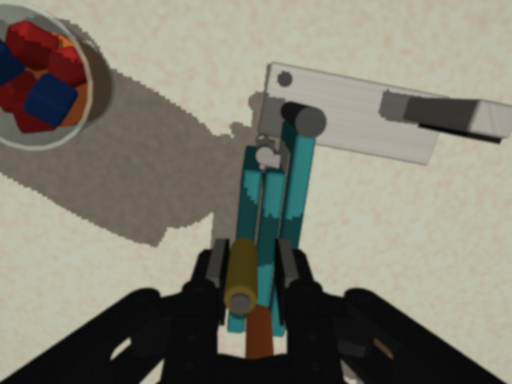

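```bash
cat > a.py <<'E'
from kn import *
import sys
s=sense();print(s['t'],s['joints'].round(2).tolist(),s['tool_pos'],s['tcp_rot'].round(3),s['contact_force'])
cx,cy=617.2,128.; lead=float(sys.argv[2]); P=[];Y=[]
for f in map(float,sys.argv[1].split(',')):
    a=np.radians(f);d=np.array([np.sin(a),-np.cos(a)]);n=np.array([np.cos(a),np.sin(a)])
    p=np.array([cx,cy])+68*d-24*n+lead*n; print(f,p); P.append((*p,100));Y.append(a)
plan(P,Y)
E
python3 a.py 3,7,11,15,19,23 4
```

```text
18.2833 [-0.87, 0.66, 0.95, 1.92, -0.69, 0.93, 0.55] [598.6  57.1  99.1] [-1.6  0.   0.1] [-7.4 -1.9  5.5]
3.0 [600.8  59. ]
7.0 [605.6  58.1]
11.0 [610.5  57.4]
15.0 [615.5  57.1]
19.0 [620.4  57.2]
23.0 [625.4  57.6]
[np.float64(2.4), np.float64(-0.9), np.float64(1.6), np.float64(-0.01), np.float64(0.08), np.float64(-0.01)]
[np.float64(7.1), np.float64(-0.9), np.float64(0.0), np.float64(-0.01), np.float64(0.01), np.float64(-0.01)]
[np.float64(11.9), np.float64(-1.0), np.float64(-1.2), np.float64(-0.01), np.float64(-0.06), np.float64(-0.01)]
[np.float64(16.8), np.float64(-1.0), np.float64(-2.2), np.float64(-0.01), np.float64(-0.13), np.float64(-0.01)]
[np.float64(21.7), np.float64(-1.0), np.float64(-2.7), np.float64(-0.01), np.float64(-0.2), np.float64(-0.01)]
[np.float64(26.6), np.float64(-1.1), np.float64(-3.0), np.float64(-0.01), np.float64(-0.27), np.float64(-0.01)]
```

Emit:
jog_arm(rows=[[2.4,0,1,0,0.04,0,22],[7,0,0,0,0.01,0,22],[12,0,-1.2,0,-0.06,0,22],[17,0,-2.2,0,-0.13,0,22],[21.7,0,-2.7,0,-0.2,0,22]])

```text
t: 18.7
tool_pos: [620.2, 56.9, 98.9]
tcp_rot: [-1.563, 0.006, 0.333]
contact_force: [-6.8, -2.8, 5.0]
opening: 22.2
```

```bash
python3 a.py 23,28,33,38,43 4; python3 -c "
from kn import *
p,d=camera('wrist');cv2.imwrite('pics/w22.png',p)"
```

```text
18.7 [-0.82, 0.67, 0.89, 1.87, -0.65, 0.93, 0.71] [620.2  56.9  98.9] [-1.6  0.   0.3] [-6.8 -2.8  5. ]
23.0 [625.4  57.6]
28.0 [631.5  58.6]
33.0 [637.5  60.1]
38.0 [643.3  62.1]
43.0 [648.9  64.6]
[np.float64(5.1), np.float64(-1.1), np.float64(-1.0), np.float64(-0.01), np.float64(-0.07), np.float64(-0.01)]
[np.float64(11.2), np.float64(-1.1), np.float64(-2.1), np.float64(-0.01), np.float64(-0.16), np.float64(-0.01)]
[np.float64(17.4), np.float64(-1.2), np.float64(-2.6), np.float64(-0.01), np.float64(-0.24), np.float64(-0.0)]
[np.float64(23.5), np.float64(-1.2), np.float64(-2.6), np.float64(-0.01), np.float64(-0.33), np.float64(-0.0)]
[np.float64(29.7), np.float64(-1.2), np.float64(-2.1), np.float64(-0.01), np.float64(-0.42), np.float64(-0.0)]
```

View pics/w22.png

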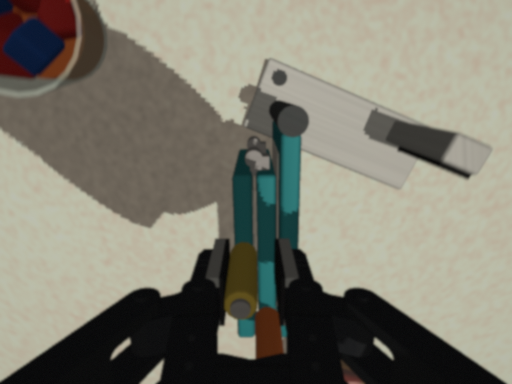

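Emit:
jog_arm(rows=[[5,-0.5,-1,0,-0.07,0,22],[11.2,-1,-2,0,-0.16,0,22],[17.4,-1,-2.6,0,-0.24,0,22],[23.5,-1,-2.6,0,-0.33,0,22],[29.7,-1,-2.1,0,-0.42,0,22]])

```text
t: 19.17
tool_pos: [649.1, 63.9, 99.4]
tcp_rot: [-1.562, 0.003, 0.76]
contact_force: [-5.8, -4.5, -1.6]
opening: 21.9
```

```bash
python3 a.py 47,52,57,62,67 4
```

```text
19.1667 [-0.73, 0.66, 0.77, 1.79, -0.57, 0.93, 1.05] [649.1  63.9  99.4] [-1.6  0.   0.8] [-5.8 -4.5 -1.6]
47.0 [653.3  67. ]
52.0 [658.5  70.4]
57.0 [663.3  74.2]
62.0 [667.9  78.4]
67.0 [672.  83.]
[np.float64(5.1), np.float64(-0.6), np.float64(-0.7), np.float64(-0.01), np.float64(-0.06), np.float64(-0.0)]
[np.float64(11.2), np.float64(-0.6), np.float64(-1.8), np.float64(-0.01), np.float64(-0.15), np.float64(-0.0)]
[np.float64(17.4), np.float64(-0.7), np.float64(-2.4), np.float64(-0.01), np.float64(-0.23), np.float64(-0.0)]
[np.float64(23.6), np.float64(-0.7), np.float64(-2.4), np.float64(-0.01), np.float64(-0.32), np.float64(-0.0)]
[np.float64(29.7), np.float64(-0.7), np.float64(-1.9), np.float64(-0.01), np.float64(-0.41), np.float64(-0.0)]
```

Emit:
jog_arm(rows=[[5,-0.5,-0.7,0,-0.06,0,22],[11.2,-0.6,-1.8,0,-0.15,0,22],[17.4,-0.6,-2.4,0,-0.23,0,22],[23.5,-0.6,-2.4,0,-0.32,0,22],[29.7,-0.6,-1.9,0,-0.41,0,22]])

```text
t: 19.58
tool_pos: [671.7, 81.7, 99.5]
tcp_rot: [-1.561, 0.001, 1.171]
contact_force: [-3.9, -7.1, -1.7]
opening: 22.1
```

```bash
python3 a.py 71,74,77,80,83,86,89 4; python3 -c "
from kn import *
p,d=camera('wrist');cv2.imwrite('pics/w23.png',p)"
```

```text
19.5833 [-0.67, 0.66, 0.66, 1.73, -0.49, 0.94, 1.36] [671.7  81.7  99.5] [-1.6  0.   1.2] [-3.9 -7.1 -1.7]
71.0 [675.  87.]
74.0 [677.1  90. ]
77.0 [679.   93.2]
80.0 [680.7  96.5]
83.0 [682.3  99.9]
86.0 [683.6 103.3]
89.0 [684.8 106.8]
[np.float64(6.1), np.float64(-0.6), np.float64(-1.0), np.float64(-0.01), np.float64(-0.07), np.float64(-0.0)]
[np.float64(9.8), np.float64(-0.6), np.float64(-1.7), np.float64(-0.01), np.float64(-0.12), np.float64(-0.0)]
[np.float64(13.5), np.float64(-0.6), np.float64(-2.2), np.float64(-0.01), np.float64(-0.17), np.float64(-0.0)]
[np.float64(17.2), np.float64(-0.6), np.float64(-2.6), np.float64(-0.01), np.float64(-0.22), np.float64(-0.0)]
[np.float64(20.9), np.float64(-0.6), np.float64(-2.7), np.float64(-0.01), np.float64(-0.28), np.float64(0.0)]
[np.float64(24.6), np.float64(-0.6), np.float64(-2.6), np.float64(-0.01), np.float64(-0.33), np.float64(0.0)]
[np.float64(28.3), np.float64(-0.6), np.float64(-2.4), np.float64(-0.01), np.float64(-0.38), np.float64(0.0)]
```

View pics/w23.png

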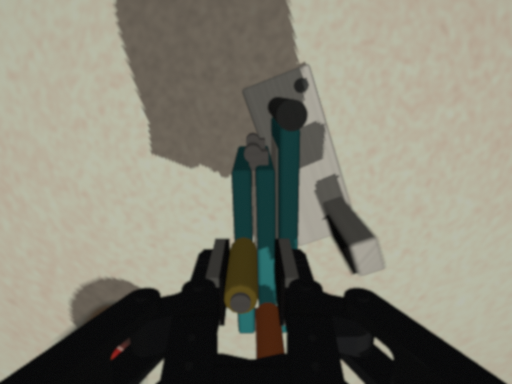

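Emit:
jog_arm(rows=[[4,-0.5,-0.7,0,-0.05,0,22],[7.5,-0.6,-1.3,0,-0.09,0,22],[10,-0.6,-1.7,0,-0.13,0,22],[12,-0.6,-2,0,-0.16,0,22],[13.5,-0.6,-2.2,0,-0.18,0,22]])

```text
t: 20.05
tool_pos: [679.3, 93.1, 99.7]
tcp_rot: [-1.561, 0.0, 1.357]
contact_force: [-1.2, -7.4, -4.7]
opening: 22.0
```

Emit:
jog_arm(rows=[[1,0,-0.1,0,-0.02,0,22],[2,0,-0.2,0,-0.03,0,22],[3,0,-0.3,0,-0.04,0,22]])

```text
t: 20.3
tool_pos: [680.2, 94.4, 99.5]
tcp_rot: [-1.562, 0.001, 1.392]
contact_force: [-1.2, -7.2, -1.3]
opening: 22.1
```

```bash
python3 a.py 80,81,82,83,84,85,86 4; python3 -c "
from kn import *
p,d=camera('wrist');cv2.imwrite('pics/w24.png',p)"
```

```text
20.3 [-0.64, 0.66, 0.6, 1.7, -0.44, 0.94, 1.52] [680.2  94.4  99.5] [-1.6  0.   1.4] [-1.2 -7.2 -1.3]
80.0 [680.7  96.5]
81.0 [681.2  97.6]
82.0 [681.8  98.7]
83.0 [682.3  99.9]
84.0 [682.7 101. ]
85.0 [683.2 102.1]
86.0 [683.6 103.3]
[np.float64(2.2), np.float64(-0.5), np.float64(-0.1), np.float64(-0.01), np.float64(-0.0), np.float64(-0.0)]
[np.float64(3.3), np.float64(-0.5), np.float64(-0.4), np.float64(-0.01), np.float64(-0.02), np.float64(-0.0)]
[np.float64(4.5), np.float64(-0.5), np.float64(-0.8), np.float64(-0.01), np.float64(-0.04), np.float64(-0.0)]
[np.float64(5.7), np.float64(-0.5), np.float64(-1.0), np.float64(-0.01), np.float64(-0.06), np.float64(-0.0)]
[np.float64(7.0), np.float64(-0.5), np.float64(-1.3), np.float64(-0.01), np.float64(-0.07), np.float64(-0.0)]
[np.float64(8.2), np.float64(-0.5), np.float64(-1.6), np.float64(-0.01), np.float64(-0.09), np.float64(-0.0)]
[np.float64(9.4), np.float64(-0.5), np.float64(-1.8), np.float64(-0.01), np.float64(-0.11), np.float64(-0.0)]
```

View pics/w24.png

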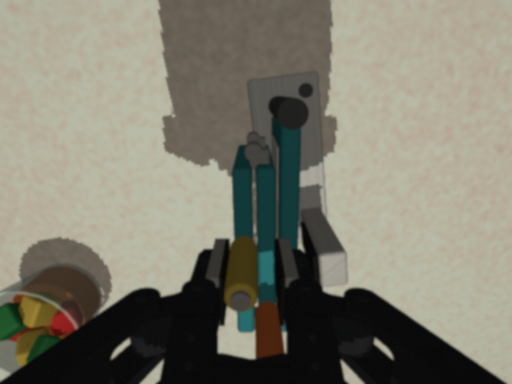

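Emit:
jog_arm(rows=[[1,0,0,0,0,0,22],[2,0,-0.1,0,-0.01,0,22],[3,0,-0.4,0,-0.02,0,22],[4,0,-0.6,0,-0.03,0,22]])

```text
t: 20.68
tool_pos: [681.7, 96.8, 99.5]
tcp_rot: [-1.562, 0.002, 1.419]
contact_force: [-0.6, -7.3, 0.1]
opening: 22.2
```

Emit:
jog_arm(rows=[[1,0,-0.2,0,-0.02,0,22],[2,0,-0.4,0,-0.03,0,22]])

```text
t: 20.85
tool_pos: [682.5, 97.4, 99.5]
tcp_rot: [-1.563, 0.003, 1.446]
contact_force: [-0.6, -7.0, 0.1]
opening: 22.2
```

Emit:
jog_arm(rows=[[1,0,-0.2,0,-0.02,0,22],[2,0,-0.4,0,-0.03,0,22]])

```text
t: 21.02
tool_pos: [683.2, 98.0, 99.5]
tcp_rot: [-1.563, 0.004, 1.473]
contact_force: [-0.9, -7.2, -0.7]
opening: 21.8
```

Emit:
jog_arm(rows=[[0.7,0,-0.2,0,-0.01,0,22],[1.4,0,-0.3,0,-0.02,0,22]])

```text
t: 21.18
tool_pos: [683.7, 98.3, 99.4]
tcp_rot: [-1.563, 0.005, 1.49]
contact_force: [-0.6, -7.7, -0.5]
opening: 22.1
```

Emit:
jog_arm(rows=[[1.5,0,0,0,0,0,22],[2.5,0,0,0,0,0,22],[3.5,0,0,0,0,0,22]])

```text
t: 21.43
tool_pos: [684.2, 100.5, 99.4]
tcp_rot: [-1.564, 0.006, 1.486]
contact_force: [-0.1, -7.2, -1.8]
opening: 21.8
```

Emit:
jog_arm(rows=[[1.5,0,0,0,0,0,22],[2.5,0,0,0,0,0,22]])

```text
t: 21.6
tool_pos: [684.6, 101.4, 99.5]
tcp_rot: [-1.564, 0.008, 1.483]
contact_force: [0.1, -11.9, 0.6]
opening: 21.9
```

Emit:
jog_arm(rows=[[1.5,0,0,0,0,0,22],[2.5,0,0,0,0,0,22]])

```text
t: 21.77
tool_pos: [684.8, 101.5, 99.4]
tcp_rot: [-1.565, 0.01, 1.479]
contact_force: [-2.7, -15.2, 1.4]
opening: 22.2
```

```bash
python3 a.py 83,84,85 4; python3 -c "
from kn import *
p,d=camera('wrist');cv2.imwrite('pics/w25.png',p)"
```

```text
21.7667 [-0.64, 0.66, 0.58, 1.69, -0.42, 0.93, 1.58] [684.8 101.5  99.4] [-1.6  0.   1.5] [ -2.7 -15.2   1.4]
83.0 [682.3  99.9]
84.0 [682.7 101. ]
85.0 [683.2 102.1]
[np.float64(-1.9), np.float64(-0.5), np.float64(2.4), np.float64(-0.01), np.float64(0.03), np.float64(-0.01)]
[np.float64(-0.7), np.float64(-0.5), np.float64(2.0), np.float64(-0.01), np.float64(0.01), np.float64(-0.01)]
[np.float64(0.5), np.float64(-0.6), np.float64(1.6), np.float64(-0.01), np.float64(-0.0), np.float64(-0.01)]
```

View pics/w25.png

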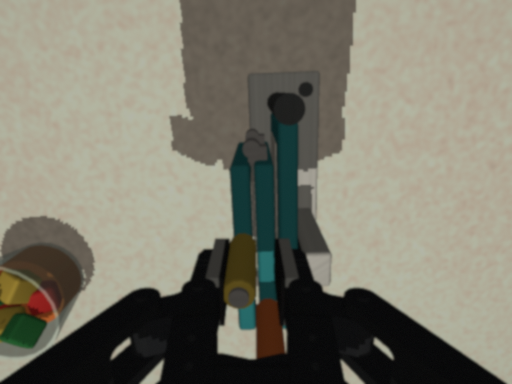

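Emit:
jog_arm(rows=[[-2,0,0,0,0,0,24],[-4,0,0,0,0,0,26],[-4,-30,0,0,0,0,26],[-4,-70,0,0,0,0,26],[-4,-110,0,0,0,0,26]])

```text
t: 22.23
tool_pos: [684.6, 98.8, 210.2]
tcp_rot: [-1.563, 0.011, 1.478]
contact_force: [0.2, 0.4, 0.6]
opening: 26.2
```

Emit:
jog_arm(rows=[[-40,-20,0,0,0,0,26],[-80,-40,0,0,0,0,26],[-120,-50,-20,0,0,0,26],[-160,-50,-20,0,0,0,26],[-160,-50,-20,0,0,0,26]])

```text
t: 22.65
tool_pos: [689.9, -70.0, 263.8]
tcp_rot: [-1.566, 0.013, 1.47]
contact_force: [-1.0, -2.2, 0.5]
opening: 25.9
```

```bash
python3 st.py; python3 -c "
from kn import *
p,d=camera('wrist');cv2.imwrite('pics/w26.png',p)
for n in ('top','side'):
    p,d=camera(n);cv2.imwrite(f'pics/{n}26.png',p)
    q=p[140:260,210:410] if n=='top' else p[145:345,190:370]
    cv2.imwrite(f'pics/{n}26z.png',cv2.resize(q,None,fx=4 if n=='top' else 3,fy=4 if n=='top' else 3,interpolation=cv2.INTER_CUBIC))"
```

```text
22.65 [-0.467, 0.51, 0.691, 1.548, -0.325, 1.209, 1.748] [-1.  -2.2  0.5] [689.9 -70.  263.8] [-1.566, 0.013, 1.47] 25.928561118581463
```

View pics/w26.png

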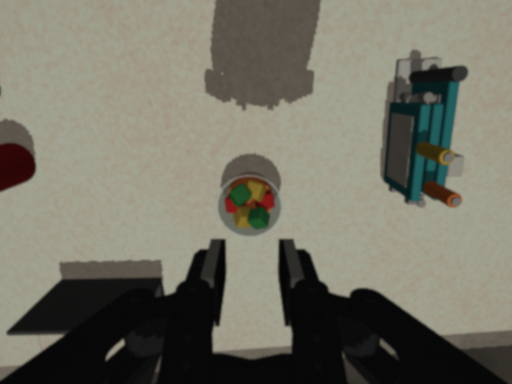

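View pics/top26z.png

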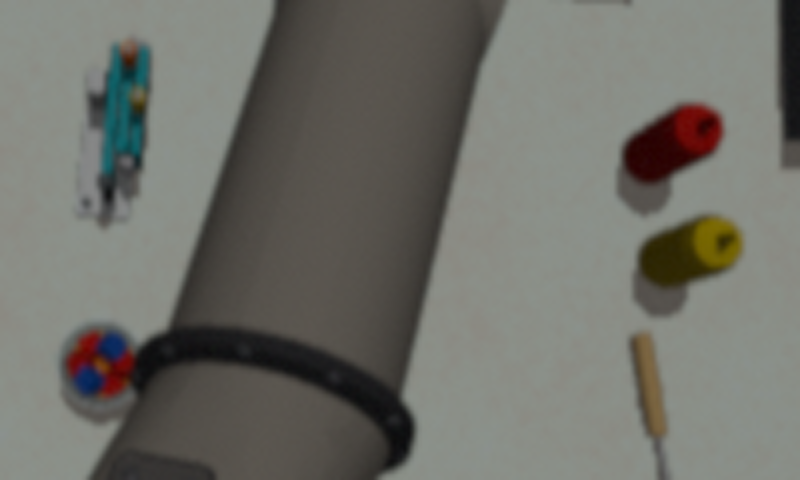

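View pics/side26z.png

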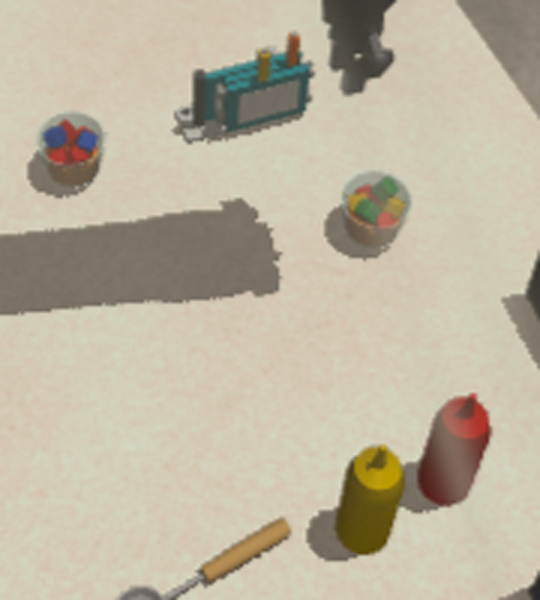

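```bash
python3 - <<'E'
from kn import *
p=cv2.imread('pics/w26.png');cv2.imwrite('pics/w26z.png',cv2.resize(p[40:220,370:480],None,fx=3.3,fy=3.3,interpolation=cv2.INTER_CUBIC)[:600])
cv2.imwrite('pics/t26zz.png',cv2.resize(cv2.imread('pics/top26.png')[140:200,225:260],None,fx=10,fy=10,interpolation=cv2.INTER_CUBIC))
E
```

```text
(no output)
```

View pics/w26z.png

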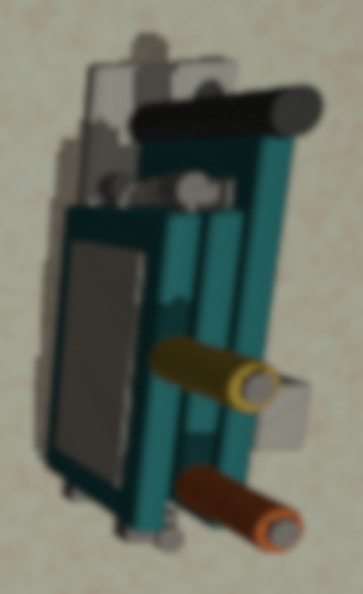

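View pics/t26zz.png

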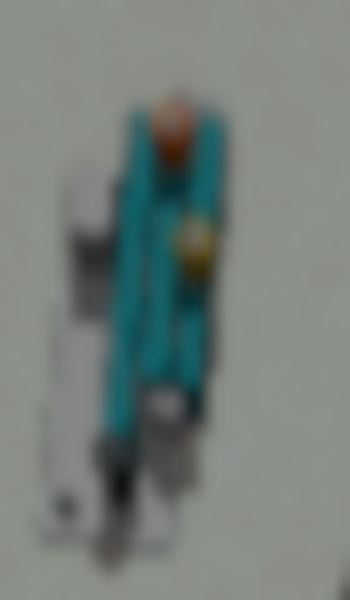

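```bash
python3 - <<'E'
from kn import *
P=[689.9,-70,263.8];R=[-1.566,.013,1.47]
Z=lambda x,y:((x+.5)/3.3-.5+370,(y+.5)/3.3-.5+40)
for n,a,b in [('inner R',(293,140),(245,475)),('outer L',(165,213),(135,528)),('outer R',(198,213),(165,528)),('mid L',(210,213),(190,430)),('mid R',(242,213),(218,430)),('inner L',(262,140),(222,480))]:
    p,q=kp(P,R,[(*Z(*a),90),(*Z(*b),90)]);v=q-p;print(n,p[:2],q[:2],np.degrees(np.arctan2(v[1],v[0])))
y,o=kp(P,R,[(*Z(262,387),135),(*Z(284,532),135)]);v=o-y;print(y,o,np.hypot(*v[:2]),np.degrees(np.arctan2(v[1],v[0])))
E
```

```text
inner R [625.9 128.3] [723.9 122.6] -3.349167714781232
outer L [642.3  93.8] [738.1  89.8] -2.433447370681722
outer R [643.3 103.2] [739.   99.1] -2.457627114756316
mid L [643.6 106.6] [707.8 104.9] -1.5240185078914001
mid R [644.6 115.7] [708.6 113.4] -2.087084159315518
inner L [625.  119.7] [724.8 115.7] -2.3158033737061463
[684.7  99.3 135. ] [725.5 108.4 135. ] 41.79454465442441 12.608631554730444
```

Emit:
jog_arm(rows=[[0,0,0,0,0,0,26],[0,0,0,0,0,0,26],[0,0,0,0,0,0,26],[0,0,0,0,0,0,26]])

```text
t: 23.13
tool_pos: [690.2, -61.5, 261.7]
tcp_rot: [-1.564, 0.01, 1.477]
contact_force: [-0.2, -0.3, 0.0]
opening: 25.9
```

```bash
python3 - <<'E'
from kn import *
p,d=camera('side')
a=cv2.imread('pics/side0.png').astype(int);e=(np.abs(p.astype(int)-a).max(2)>50)
# bystander regions in side view
for n,(x0,y0,x1,y1) in dict(berry=(203,180,226,208),fruit=(303,200,328,230),bottles=(300,272,356,332),spoon=(225,315,290,360),jugs=(140,25,285,140)).items(): print(n,e[y0:y1,x0:x1].mean().round(3))
b=cv2.imread('pics/side26.png').astype(int);print('guard change',(np.abs(p.astype(int)-b).max(2)>50)[150:200,245:300].mean())
print(sense()['t'],sense()['contact_force']); finish_job()
E
```

```text
berry 0.0
fruit 0.0
bottles 0.0
spoon 0.0
jugs 0.146
guard change 0.001090909090909091
23.1833 [ 0.1 -0.2  0.5]
the job is handed in; nothing more can be done
```

The guard is folded and parked against its stop, in the order you asked, and the job was handed in at 23.2 s with the arm clear of everything.

- **End leaf:** I pushed the orange peg round between loosely closed fingers until the leaf reached its end, where the force rose to about 4 N.
- **Middle and end leaves together:** Pushing the outer end of the pair began to load the post hinge. I gripped the pair instead and turned it about its own hinge to about 55°. I then finished on the yellow peg until the force rose from about 3.5 N to 8 N at the hard end.
- **Packet:** I swung it round the post by the yellow peg at about 7 N. At the stop the force climbed to 15 N with almost no further movement.

**Last checks:**
- The three leaf edges are parallel to within about 2° in the wrist picture, roughly the measuring error, with gaps of 2–3 mm between leaves.
- The pegs are 41.8 mm apart, the distance worked out from the given sizes.
- The packet did not move between the last two side pictures, and the force on the tool was near zero.
- The cups, bottles and spoon look the same as at the start.

**Less certain:**
- **Jugs:** About 15% of the jug area in the side picture differs from the start. I put this down to the arm and its shadow but did not check it; the arm only passed well above the jugs.
- **Post hinge:** It may have moved about 0.01 rad during the first push on the outer end. It moved about 0.02 rad when the pair reached its hard end, just before its own turn.
- **Yellow peg direction:** The line between the pegs suggested the middle leaf was about 2° off the leaf edges, which I took as measuring error.

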